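# Make up a stripping die board

## Task

Make up the plywood die board: first clear the mallet off it and lay it across both forks of its green stand. Then press every blade in the blue rack down onto the floor of a board slot of its own length (red long ones, yellow short ones), and stand both register studs fully home in the board's round bores. Do not disturb the other things on the table.

Things in the scene. Friction and masses are not known exactly. Their poses are not given: they have to be found in the camera images.
- board: Fixed plywood die board, 260 x 260 mm, 30 mm thick; origin at the centre of its underside (on the table), z up. It has two long and two short slots and two bores.
- long_slot_a (a point): Middle of the mouth, level with the board's top, of a blade slot 105 mm long (along this point's x), 10.5 mm wide and 22 mm deep with a closed floor. The rim is bevelled 1.5 mm. A seated blade's centre stands 8 mm above this point.
- long_slot_b (a point): Middle of the mouth, level with the board's top, of a blade slot 105 mm long (along this point's x), 10.5 mm wide and 22 mm deep with a closed floor. The rim is bevelled 1.5 mm. A seated blade's centre stands 8 mm above this point.
- short_slot_a (a point): Middle of the mouth, level with the board's top, of a blade slot 75 mm long (along this point's y), 10.5 mm wide and 22 mm deep with a closed floor. The rim is bevelled 1.5 mm. A seated blade's centre stands 8 mm above this point.
- short_slot_b (a point): Middle of the mouth, level with the board's top, of a blade slot 75 mm long (along this point's y), 10.5 mm wide and 22 mm deep with a closed floor. The rim is bevelled 1.5 mm. A seated blade's centre stands 8 mm above this point.
- bore_a (a point): Middle of the mouth, level with the board's top, of a round bore 47 mm in diameter and 22 mm deep, closed floor. A seated stud's centre stands 15.5 mm above this point.
- bore_b (a point): Middle of the mouth, level with the board's top, of a round bore 47 mm in diameter and 22 mm deep, closed floor. A seated stud's centre stands 15.5 mm above this point.
- rack: Fixed blue rack block, 260 mm along x, 120 mm along y, 30 mm high; origin at the centre of its underside. Four slots along its x, 106 x 12 mm and 20 mm deep, at x = +-62, y = +-28 mm, hold the blades on edge. It may stand left or right of the board.
- long1_c (a point): Long stripping blade with a red top band: upright steel plate 100 mm long (its x), 8 mm thick (y), 60 mm high (z), 0.38 kg; the lowest 4 mm is thinned to 5 mm thick. It starts standing on edge in a rack slot with 40 mm showing above the rack. May be absent. Site at its centre, half-way up, z up when it stands.
- long2_c (a point): Long stripping blade with a red top band: upright steel plate 100 mm long (its x), 8 mm thick (y), 60 mm high (z), 0.38 kg; the lowest 4 mm is thinned to 5 mm thick. It starts standing on edge in a rack slot with 40 mm showing above the rack. May be absent. Site at its centre, half-way up, z up when it stands.
- short1_c (a point): Short stripping blade with a yellow top band: upright steel plate 70 mm long (its x), 8 mm thick (y), 60 mm high (z), 0.27 kg; the lowest 4 mm is thinned to 5 mm thick. It starts standing on edge in a rack slot with 40 mm showing above the rack. May be absent. Site at its centre, half-way up, z up when it stands.
- short2_c (a point): Short stripping blade with a yellow top band: upright steel plate 70 mm long (its x), 8 mm thick (y), 60 mm high (z), 0.27 kg; the lowest 4 mm is thinned to 5 mm thick. It starts standing on edge in a rack slot with 40 mm showing above the rack. May be absent. Site at its centre, half-way up, z up when it stands.
- stud1_c (a point): Register stud, 75 mm tall: round aluminium foot 44 mm in diameter and 30 mm high, foot edge bevelled, under a black grip 24 mm in diameter and 45 mm long with an orange band; 0.22 kg. Starts standing on the table near the stand; can be knocked along. Site at its centre, half-way up, z up when it stands.
- stud2_c (a point): Register stud, 75 mm tall: round aluminium foot 44 mm in diameter and 30 mm high, foot edge bevelled, under a black grip 24 mm in diameter and 45 mm long with an orange band; 0.22 kg. Starts standing on the table near the stand; can be knocked along. Site at its centre, half-way up, z up when it stands.
- mallet_c (a point): Mallet, 212 mm long, 0.40 kg, starts lying on the die board over its slots. Site at the middle of the bare handle, on its axis; x along the handle from the yellow head (44 mm along x, 72 wide, 44 high, centre at x = -97 mm) to the dark pommel (18 x 36 x 44 mm, centre at x = +84 mm). Handle is square, 26 x 26 mm, 150 mm long; lying flat its axis is 22 mm above what it lies on. The centre of mass is at about x = -27 mm.
- stand_seat (a point): Where the middle of the mallet's handle (point mallet_c) belongs on the fixed green stand: 73 mm above the table, handle along this point's x, head to either end. Two forks at x = +-45 mm, each 12 mm thick along x, hold the handle: flat notch floors 13 mm below this point, 36 mm wide along y, open at the top, between 10 mm cheeks that rise to 12 mm above this point. Base plate 130 x 80 x 10 mm.
- screwjar: Bystander, to be left alone: screw jar. Origin on its underside.
- hammer: Bystander, to be left alone: hammer. Origin on its underside.
- brush: Bystander, to be left alone: brush. Origin on its underside.
- driver: Bystander, to be left alone: screwdriver. Origin on its underside.
- tape: Bystander, to be left alone: roll of tape. Origin on its underside.
- knockblock: Bystander, to be left alone: wooden block. Origin on its underside.
- mallet: The same mallet as mallet_c; origin at the centre of its underside, 13 mm from that point towards the head and 22 mm below it.

How it is judged:
By the outcome, as a careful person would: the job done as asked, in the order asked, and still so for the second after the job is handed in, with the robot touching nothing.
Of long1, long2, short1, short2 only 3 to 4 are there at a start; the rules pass over those that are not, and their reading is None.
At some moment in a run one of stud1, stud2 may be knocked a few centimetres aside while the robot is not near it.
It also fails if it takes over 210 s, if anything falls off the work surface, if the arm or the gripper's body presses on something with over 40 N, if the wrist force passes 120 N, or if a joint passes its speed limit or range.

## Robot

A 6-joint arm with a two-finger parallel gripper is mounted at the origin on the work surface. World frame = base frame: x ahead of the robot, y to its left, z up, the work surface at z = 0. Lengths are in m, angles in rad, forces in N, time in s.
With the tool pointing down it reaches from about 0.275 to 1 m from the base axis. Payload 8.4 kg.
Tool frame: the origin (TCP) lies midway between the tips of the shut fingers; the grasp point (between the pads) lies 19 mm behind it; z points along the fingers, y is the line along which they close (so a half turn about z gives the same grasp; the last joint's range is limited). The gripper opens to 85 mm and grips with 20 to 120 N. Pads are 22 mm wide; open, the fingers measure 114 mm over their backs; the gripper's body (76 mm by 85 mm) begins 54 mm behind the grasp point. The pads swing forward as they close: fully open they stand 13 mm farther back than shut.
Start: joints at [-0.002, 0.353, 1.633, -0, 1.155, -0.002], TCP at [0.625, -0, 0.231] pointing down, gripper open.
Joint ranges: [-2.63, 2.63], [-0.92, 2.1], [0.06, 2.66], [-1.3, 4.44], [0, 2.69], [-3.02, 3.02]. Speed limits (rad/s): [2.22, 2.22, 2.79, 3.14, 3.14, 3.14].

## Interface

Orientations are given as a unit quaternion [w, x, y, z].
In Python, from rig import observe, grab_frame, close_job gives the robot as it stands.
- The arm moves only by the tool send_rows, never from a script. Its argument "motion" is a list that holds one entry, the list of rows, each a list of 5 numbers: the closure, from -1 (fully open) to 1 (shut), so that 0 is half open, then the shift along the tool's x, y, z in cm, then the turn about the tool's z in degrees. In form: [[[jaw, tx, ty, tz, roll], ...]]. A call has 1 to 8 rows; each row is the pose to reach, as a shift and turn from the pose commanded when the call began, along the tool's axes at that moment; what a row does not reach only later rows make up. A row lasts 1/10 s, in which the tool goes at most 50 mm and 8.59 degrees, less where a joint would pass 70% of its speed; a pose out of reach is approached as far as the arm can. A call with a gripper value outside its range is refused whole. The fingers move at their own pace and stop on an object; the grip force is fixed at half the most. Time passes only in rows, so rows that repeat a pose let the fingers close. It gives the time, the measured TCP pose, the force, the opening and the grip force at its end, in the units of the state.
- observe(): the state, without advancing time (a new reading comes with each control period).
- grab_frame(name): name is "scene" or "side" or "wrist"; returns a dict with "pixels" (384x512x3 uint8, red, green, blue), "K" (3x3 intrinsics, pixels), "k1" (the pictures are not rectified: a ray, as slopes to the right and down, at radius r is drawn at 1 + k1 r^2 times it, then the intrinsics apply), "R" (3x3) and "t" (3): a world point X has camera coordinates R X + t. Camera axes: x right, y down, z forward; pixel columns grow to the right and rows downward; lengths in m; the calibration is good to about 2 mm. A picture is of the moment at which its call begins. There is no depth.
- close_job(): hands the job in; it is judged then, once.
The state is a dict: "t": time; "q": joint angles; "qvel": joint speeds; "effort": joint torques, N m; "ee_pos": TCP position; "orientation": TCP orientation; "ft_force": force on the tool from outside, world axes, zero at the start; "torque": the same for the moment, N m; "grip_width": finger opening in m; "grip_force": force on a finger pad.
Only numpy, scipy, OpenCV 4.12 (cv2) and the standard library are available. Lean on these libraries where they do the work, as an engineer would, in place of code of your own. Each camera call takes 0.05 s, during which the arm holds its last target. There are 200 camera calls.

## Working session

There is one attempt and no reset: what is moved stays moved. The work goes in short steps, Python scripts to look and compute and a tool call to move; the robot and the scene stay as the last step left them, time stands still between calls to the robot, and variables do not carry over. Pictures are saved under pics/ and viewed, at most 14 in all, crops included, and the job is handed in when it is done.

Besides the shell and the picture viewer there is one more tool, called after "Call:" as name(argument=value, ...) on one line, values as JSON. send_rows: Moves the arm, as the interface text tells. Its arguments: {"type":"object","properties":{"motion":{"type":"array","items":{"type":"array","items":{"type":"array","items":{"type":"number"}}}}},"required":["motion"]}

```bash
mkdir -p pics; ls; python3 - <<'E'
from rig import observe, grab_frame
import cv2, numpy as np, pickle
s=observe(); print({k:np.round(v,3).tolist() for k,v in s.items()})
for n in ("scene","side"):
    f=grab_frame(n); pickle.dump(f,open(f"pics/{n}0.pkl","wb"))
    cv2.imwrite(f"pics/{n}0.png",cv2.resize(f["pixels"][:,:,::-1],(800,600),interpolation=cv2.INTER_CUBIC)); print(n,f["K"],f["k1"],f["R"],f["t"])
E
```

```text
pics
{'t': 0.0, 'q': [-0.002, 0.354, 1.634, -0.0, 1.155, -0.002], 'qvel': [0.002, -0.001, 0.001, -0.0, -0.001, -0.001], 'effort': [-0.002, -60.524, -34.206, -0.0, 0.009, 0.0], 'ee_pos': [0.625, 0.0, 0.231], 'orientation': [-0.0, 0.707, 0.707, -0.0], 'ft_force': [-0.071, -0.62, -0.479], 'torque': [0.018, -0.04, -0.007], 'grip_force': 0.0, 'grip_width': 0.086}
scene [[416.64473386   0.         256.65416997]
 [  0.         416.64473386 194.738077  ]
 [  0.           0.           1.        ]] 0.05159219370280142 [[ 0.69927041  0.71481118  0.00811565]
 [ 0.46347862 -0.44470028 -0.76643932]
 [-0.54425037  0.53970977 -0.64226544]] [-0.42941743 -0.17160556  1.69046712]
side [[374.33326783   0.         253.91682795]
 [  0.         374.33326783 192.25506684]
 [  0.           0.           1.        ]] 0.008214245091282234 [[ 8.63397450e-01 -5.04523814e-01 -7.51471741e-04]
 [-3.52785720e-01 -6.02660159e-01 -7.15781369e-01]
 [ 3.60675864e-01  6.18268917e-01 -6.98324041e-01]] [-0.43864691  0.28678893  0.85487913]
```

View pics/scene0.png

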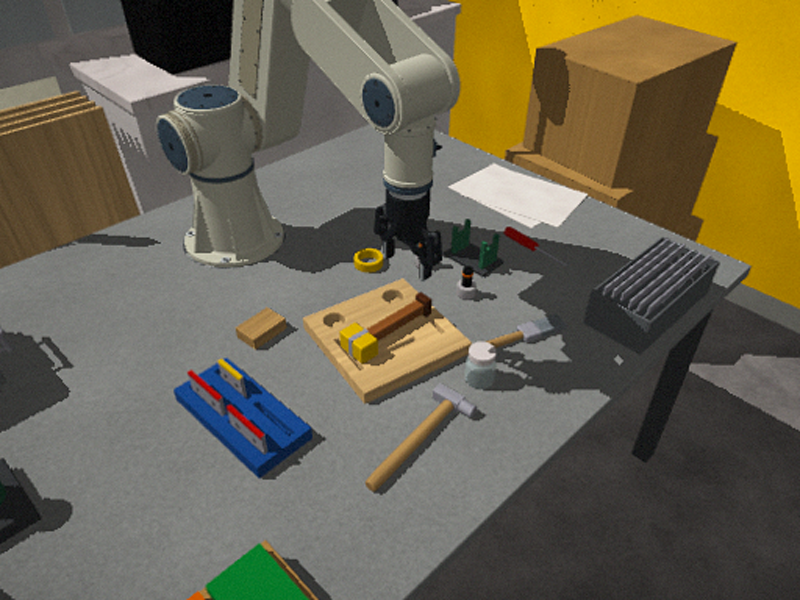

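View pics/side0.png

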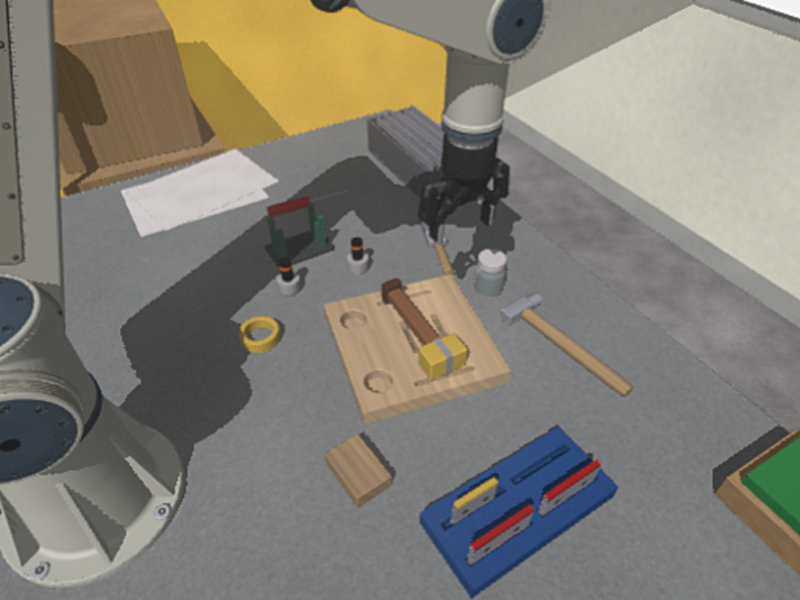

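The pictures show the rack at side (520,510) with three blades: yellow at (475,495), reds at (502,530) and (570,487). The mallet runs from its pommel at (392,290) to its head at (442,350). The studs are at (288,278) and (357,255), and the stand is at about (297,230).

```bash
cat > h.py <<'E'
import numpy as np, cv2, pickle
from rig import observe, grab_frame
from scipy.spatial.transform import Rotation as Ro
def load(n): return pickle.load(open(f"pics/{n}.pkl","rb"))
def snap(cam,name,crop=None,size=(800,600)):
    f=grab_frame(cam); pickle.dump(f,open(f"pics/{name}.pkl","wb"))
    cv2.imwrite(f"pics/{name}.png",cv2.resize(f["pixels"][:,:,::-1],size,interpolation=cv2.INTER_CUBIC)); return f
def ray(f,p):  # p in 512x384 pixels
    K=f["K"]; d=np.array([(p[0]-K[0,2])/K[0,0],(p[1]-K[1,2])/K[1,1]]); u=d.copy()
    for _ in range(20): u=d/(1+f["k1"]*(u@u))
    R=np.array(f["R"]);t=np.array(f["t"]); return -R.T@t, R.T@np.array([u[0],u[1],1.])
S=1.5625
def w(f,p,z,s=S):  # p in 800x600 picture pixels -> world at height z
    c,d=ray(f,((p[0]+.5)/s-.5,(p[1]+.5)/s-.5)); return (c+d*(z-c[2])/d[2])
def proj(f,X,s=S):
    X=np.atleast_2d(X)@np.array(f["R"]).T+np.array(f["t"]); u=X[:,:2]/X[:,2:]
    u=u*(1+f["k1"]*(u**2).sum(1))[:,None]; K=f["K"]
    p=u*[K[0,0],K[1,1]]+[K[0,2],K[1,2]]; return (p+.5)*s-.5
def togo(x,y,z,closeyaw=None):
    """rows' shift (cm) and turn (deg) to bring TCP to x,y,z with closing line along world angle closeyaw (deg)"""
    s=observe(); R=Ro.from_quat(np.roll(s["orientation"],-1)).as_matrix()
    d=R.T@(np.array([x,y,z])-s["ee_pos"])*100; yv=R[:,1]; a=np.degrees(np.arctan2(yv[1],yv[0]))
    r=None
    if closeyaw is not None: r=-(((closeyaw-a)+90)%180-90)
    print("at",np.round(s["ee_pos"],4),"closing",round(a,2),"shift",np.round(d,2),"roll",r, "q6",round(s["q"][5],2)); return d,r
E
python3 - <<'E'
from h import *
sc,sd=load("scene0"),load("side0")
np.set_printoptions(precision=3,suppress=True)
for n,f,p,z in [("pommel",sd,(392,290),.074),("head",sd,(440,350),.074),("pommel",sc,(423,302),.074),("head",sc,(356,338),.074),
 ("bTL",sd,(325,303),.03),("bTR",sd,(456,275),.03),("bBR",sd,(510,375),.03),("bBL",sd,(363,408),.03),
 ("bTL",sc,(403,279),.03),("bTR",sc,(470,343),.03),("bBR",sc,(367,391),.03),("bBL",sc,(304,321),.03),
 ("rk",sd,(420,520),.03),("rk",sd,(473,585),.03),("rk",sd,(616,488),.03),("rk",sd,(558,430),.03),
 ("st1",sd,(286,262),.075),("st2",sd,(357,240),.075),("st2",sc,(467,268),.075),("forkL",sd,(272,215),.085),("forkR",sd,(318,220),.085),
 ("f",sc,(466,220),.085),("f",sc,(496,234),.085),("f",sc,(454,228),.085),("f",sc,(482,240),.085)]:
    print(n,w(f,p,z))
f=snap("wrist","w0"); print(f["R"],f["t"],f["K"],f["k1"])
E
```

```text
pommel [0.554 0.096 0.074]
head [ 0.55  -0.068  0.074]
pommel [0.577 0.1   0.074]
head [ 0.563 -0.077  0.074]
bTL [0.45 0.17 0.03]
bTR [0.708 0.11  0.03 ]
bBR [ 0.643 -0.143  0.03 ]
bBL [ 0.4   -0.077  0.03 ]
bTL [0.45  0.165 0.03 ]
bTR [0.701 0.114 0.03 ]
bBR [ 0.652 -0.129  0.03 ]
bBL [ 0.408 -0.091  0.03 ]
rk [ 0.381 -0.279  0.03 ]
rk [ 0.394 -0.385  0.03 ]
rk [ 0.646 -0.38   0.03 ]
rk [ 0.64  -0.265  0.03 ]
st1 [0.417 0.265 0.075]
st2 [0.566 0.256 0.075]
st2 [0.563 0.257 0.075]
forkL [0.447 0.407 0.085]
forkR [0.522 0.343 0.085]
f [0.439 0.394 0.085]
f [0.529 0.4   0.085]
f [0.442 0.346 0.085]
f [0.523 0.356 0.085]
[[ 1.     0.    -0.001]
 [ 0.    -0.965  0.264]
 [-0.001 -0.264 -0.965]] [-0.624 -0.034  0.378] [[307.812   0.    256.146]
 [  0.    307.812 191.789]
 [  0.      0.      1.   ]] -0.019828414198737324
```

View pics/w0.png

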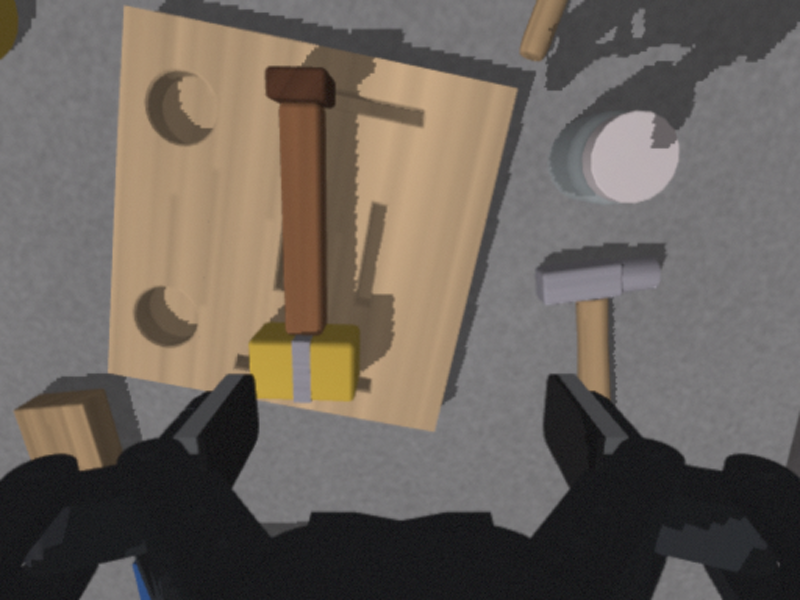

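The wrist view shows the mallet handle from (302,102) to (306,332) and the board corners at (124,6), (518,87), (435,432) and (108,374). The bores are at (181,107) and (166,316), and the slots are visible.

```bash
python3 - <<'E'
from h import *
np.set_printoptions(precision=4,suppress=True)
f=load("w0")
for n,p,z in [("TL",(124,6),.03),("TR",(518,87),.03),("BR",(435,432),.03),("BL",(107,373),.03),("hP l",(280,104),.065),("hP r",(324,104),.065),("hH l",(287,332),.065),("hH r",(326,332),.065),("pom tl",(266,68),.074),("pom tr",(327,68),.074),
 ("boreA",(181,108),.03),("boreB",(166,316),.03),("sA",(424,117),.03),("sB top",(380,204),.03),("sB bot",(362,298),.03),("lo l",(237,361),.03),("lo r",(370,386),.03)]:
    print(n,w(f,p,z))
E
```

```text
TL [0.4466 0.1686 0.03  ]
TR [0.7017 0.1194 0.03  ]
BR [ 0.6515 -0.1363  0.03  ]
BL [ 0.3956 -0.0857  0.03  ]
hP l [0.5517 0.1046 0.065 ]
hP r [0.5781 0.1045 0.065 ]
hH l [ 0.5471 -0.0397  0.065 ]
hH r [ 0.5735 -0.0396  0.065 ]
pom tl [0.547  0.1229 0.074 ]
pom tr [0.5819 0.1228 0.074 ]
boreA [0.4766 0.1067 0.03  ]
boreB [ 0.4481 -0.0392  0.03  ]
sA [0.6397 0.1005 0.03  ]
sB top [0.6095 0.043  0.03  ]
sB bot [ 0.5955 -0.0252  0.03  ]
lo l [ 0.4984 -0.0753  0.03  ]
lo r [ 0.6002 -0.0961  0.03  ]
```

Call:
send_rows(motion=[[[-0.3,1.75,-6.3,4,1.8],[-0.3,1.75,-6.3,9,1.8],[-0.3,1.75,-6.3,13.5,1.8],[-0.3,1.75,-6.3,17,1.8],[-0.3,1.75,-6.3,19.7,1.8],[0.2,1.75,-6.3,19.7,1.8],[1,1.75,-6.3,19.7,1.8],[1,1.75,-6.3,19.7,1.8]]])

```text
t: 0.95
ee_pos: [0.5631, 0.0175, 0.0357]
orientation: [0.001, 0.718, 0.696, 0.001]
ft_force: [-0.4, 0.2, -4.6]
grip_width: 0.0249
grip_force: 60.5
```

Call:
send_rows(motion=[[[1,0,0,0,0],[1,0,0,0,0],[1,0,0,0,0],[1,0,0,-4,0],[1,0,0,-8,0],[1,0,0,-12,0],[1,0,0,-15,0],[1,0,0,-15,0]]])

```text
t: 1.75
ee_pos: [0.5647, 0.0176, 0.189]
orientation: [0.003, 0.718, 0.696, 0.003]
ft_force: [0.5, -0.3, -4.1]
grip_width: 0.0251
grip_force: 61.1
```

Call:
send_rows(motion=[[[1,3,-1,-3,8],[1,7,-2,-5,16],[1,11,-4,-6,24],[1,15,-6,-6,32],[1,18,-7,-6,40],[1,21,-8,-6,48],[1,24,-9.5,-6,56],[1,27,-11,-6,64]]])

```text
t: 2.55
ee_pos: [0.4592, 0.2916, 0.2427]
orientation: [0.0, 0.978, 0.207, -0.001]
ft_force: [-0.4, -0.1, -3.8]
grip_width: 0.0253
grip_force: 60.9
```

Call:
send_rows(motion=[[[1,0,0,0,8],[1,0,0,0,16],[1,0,0,0,24],[1,0,0,0,26],[1,0,0,0,26],[1,0,0,0,26]]])

```text
t: 3.15
ee_pos: [0.4601, 0.2905, 0.2433]
orientation: [0.0, 1.0, -0.015, -0.001]
ft_force: [0.4, -0.6, -4.9]
grip_width: 0.0252
grip_force: 61.2
```

```bash
python3 - <<'E'
from h import *
f=snap("wrist","w1"); togo(.483,.375,.25,90)
E
```

```text
at [0.4602 0.2906 0.2435] closing -91.73 shift [ 2.02 -8.51 -0.66] roll -1.7275472691530922 q6 2.16
```

View pics/w1.png

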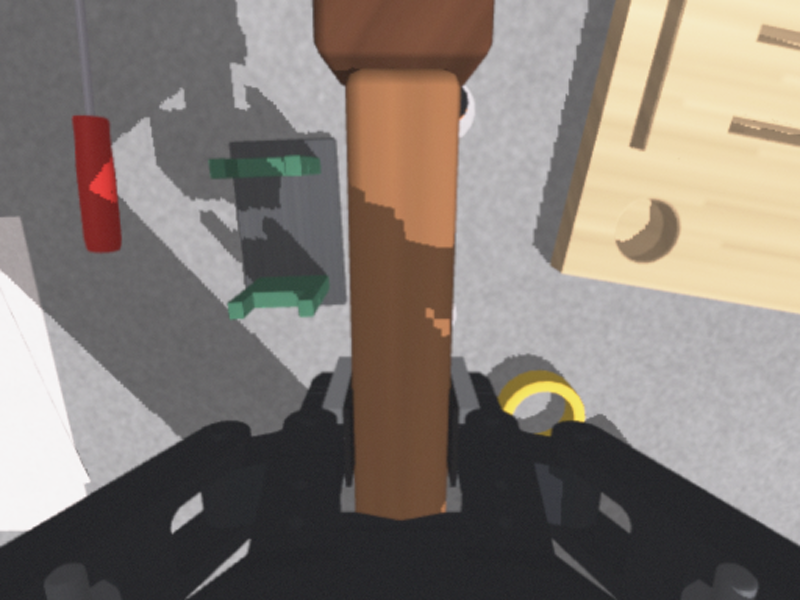

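The forks' tops sit at (210–320,166) and (229–316,311) and the base plate corners at (230,143), (333,138) and (345,303). The second stud is behind the pommel at (465,105) and the tape is at (543,400).

```bash
python3 - <<'E'
from h import *
np.set_printoptions(precision=4,suppress=True)
f=load("w1")
for n,p,z in [("farL",(210,167),.085),("farR",(320,165),.085),("nearL",(229,311),.085),("nearR",(316,308),.085),("b",(230,143),.01),("b",(333,138),.01),("b",(345,303),.01)]:
    print(n,w(f,p,z))
cv2.imwrite("pics/w1c.png",cv2.resize(f["pixels"][80:210,120:240,::-1],(720,780*600//780),interpolation=cv2.INTER_CUBIC))
E
```

```text
farL [0.5307 0.4038 0.085 ]
farR [0.5297 0.3371 0.085 ]
nearL [0.4398 0.4035 0.085 ]
nearR [0.4401 0.3464 0.085 ]
b [0.5485 0.4154 0.01  ]
b [0.5495 0.3382 0.01  ]
b [0.4221 0.3369 0.01  ]
```

View pics/w1c.png

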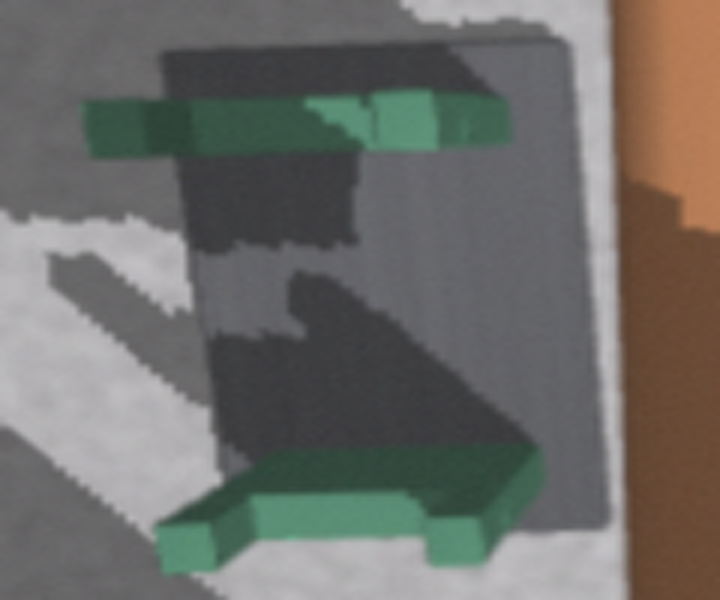

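The crop shows the far fork's cheek tops at x 83–145 and 375–437 (row 125), and the near fork's at 158–218 and 427–485 (row 545).

```bash
python3 - <<'E'
from h import *
np.set_printoptions(precision=4,suppress=True)
f=load("w1")
a=w(f,(255.4,167.4),.085);b=w(f,(271.5,310),.085);m=(a+b)/2;ang=np.degrees(np.arctan2(*(a-b)[1::-1]))
print(a,b,m,ang)
# handle direction: head-end/pommel-end
s=observe();R=Ro.from_quat(np.roll(s["orientation"],-1)).as_matrix();print(R)
for p in [(347,75),(462,75),(352,330),(457,330)]: print(w(f,p,s["ee_pos"][2]+.019+.013))
E
```

```text
[0.5296 0.3763 0.085 ] [0.4396 0.3755 0.085 ] [0.4846 0.3759 0.085 ] 0.49087997075528367
[[ 0.9995 -0.0301 -0.001 ]
 [-0.0301 -0.9995 -0.0007]
 [-0.001   0.0007 -1.    ]]
[0.5459 0.2993 0.2755]
[0.5452 0.2751 0.2755]
[0.4892 0.3014 0.2755]
[0.4885 0.2761 0.2755]
```

Call:
send_rows(motion=[[[1,0.3,-4,0,-2.2],[1,0.7,-8.5,1,-2.2],[1,0.7,-8.5,5,-2.2],[1,0.7,-8.5,10,-2.2],[1,0.7,-8.5,14,-2.2],[1,0.7,-8.5,16,-2.2],[1,0.7,-8.5,16,-2.2],[1,0.7,-8.5,16,-2.2]]])

```text
t: 4.0
ee_pos: [0.4705, 0.3757, 0.0845]
orientation: [0.0, 1.0, 0.004, -0.0]
ft_force: [0.5, 0.7, -3.9]
grip_width: 0.0252
grip_force: 61.5
```

```bash
python3 - <<'E'
from h import *
togo(.4696,.3757,.0575,90.5)
E
```

```text
at [0.4705 0.3757 0.0845] closing -89.57 shift [-0.09  0.    2.7 ] roll -0.07410419103166532 q6 2.23
```

Call:
send_rows(motion=[[[1,-0.1,0,1,0],[1,-0.1,0,2,0],[1,-0.1,0,2.7,0],[1,-0.1,0,2.7,0],[-0.2,-0.1,0,2.7,0],[-0.2,-0.1,0,2.7,0],[-0.2,-0.1,0,2.7,0],[-0.2,-0.1,0,2.7,0]]])

```text
t: 4.8
ee_pos: [0.4696, 0.3759, 0.0578]
orientation: [-0.0, 1.0, 0.003, 0.0]
ft_force: [-0.2, -0.1, 0.3]
grip_width: 0.0512
grip_force: 0.0
```

Call:
send_rows(motion=[[[-0.2,0,0,-3,0],[-0.2,0,0,-7,0],[-0.2,0,4,-12,0],[-0.2,-5,9,-14,0],[-0.2,-5,12,-14,-8],[-0.2,-5,12,-14,-15],[-0.2,-5,12,-14,-15],[-0.2,-5,12,-14,-15]]])

```text
t: 5.6
ee_pos: [0.4207, 0.2557, 0.1977]
orientation: [-0.0, 0.991, 0.132, 0.001]
ft_force: [-0.9, 0.2, -0.5]
grip_width: 0.0511
grip_force: 0.0
```

```bash
python3 - <<'E'
from h import *
f=snap("wrist","w2"); togo(.483,.375,.25,90)
E
```

```text
at [0.4206 0.256  0.1974] closing -74.79 shift [ 9.14 -9.85 -5.25] roll 15.214084871838907 q6 1.85
```

View pics/w2.png

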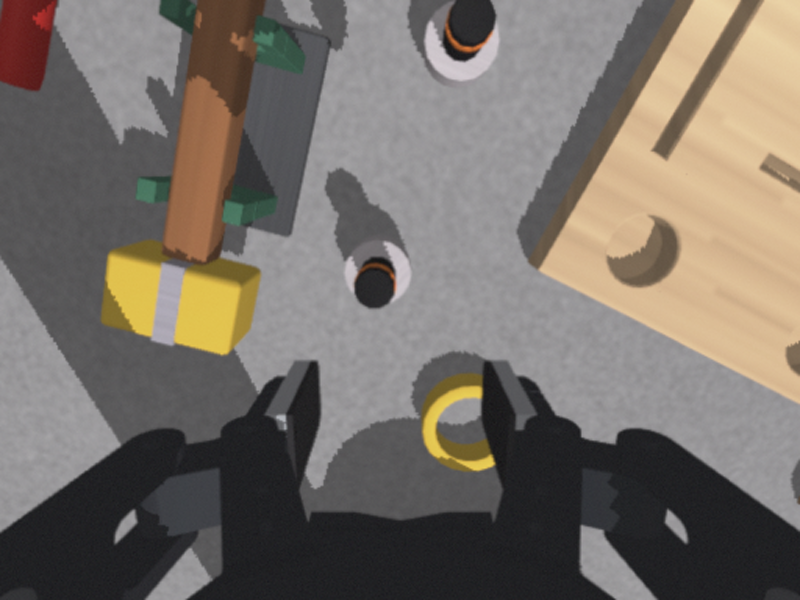

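The mallet lies in both forks. The studs' feet are at (378,270) and (462,42).

Call:
send_rows(motion=[[[-0.2,0.5,3,-3,-8],[-0.2,1.5,7,-5.3,-16],[-0.2,2.5,11,-5.3,-24],[-0.2,3.5,15,-5.3,-32],[-0.2,4.5,19,-5.3,-40],[-0.2,5.5,23,-5.3,-48],[-0.2,6,27,-5.3,-56],[-0.2,6,27,-5.3,-64]]])

```text
t: 6.45
ee_pos: [0.5521, 0.0077, 0.2495]
orientation: [0.001, 0.769, 0.639, -0.0]
ft_force: [1.4, 0.7, 1.0]
grip_width: 0.0514
grip_force: 0.0
```

Call:
send_rows(motion=[[[-0.2,0,0,0,0],[-0.2,0,0,0,0],[-0.2,0,0,0,0]]])

```text
t: 6.75
ee_pos: [0.5496, 0.0118, 0.25]
orientation: [-0.0, 0.77, 0.638, -0.0]
ft_force: [-0.7, 0.8, -1.0]
grip_width: 0.0512
grip_force: 0.0
```

```bash
python3 - <<'E'
from h import *
f=snap("wrist","w3"); togo(.55,0,.25,-11)
E
```

```text
at [0.5495 0.0118 0.2501] closing -10.69 shift [-1.15  0.26  0.01] roll 0.3109266878434198 q6 0.21
```

View pics/w3.png

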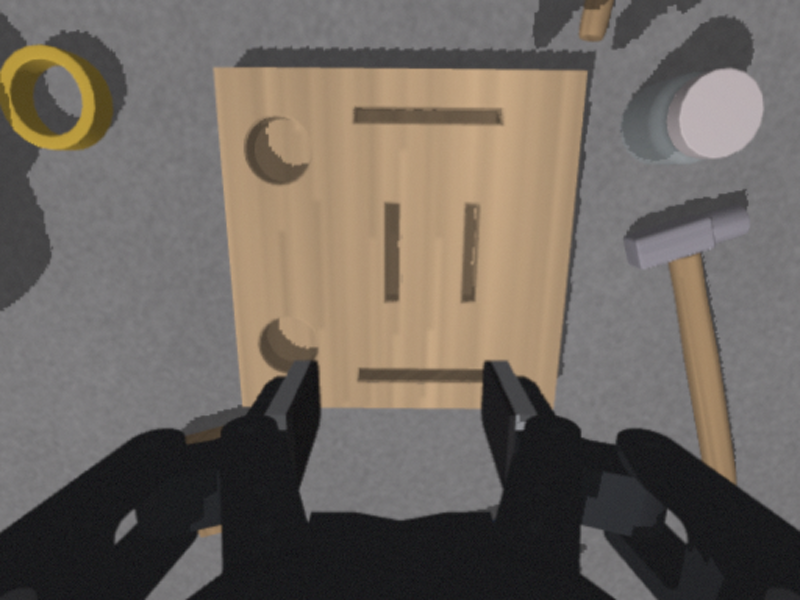

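The board is fully visible: corners at (215,68), (587,70), (555,409) and (243,407). The long slots are at (428,116) and (~430,375), the short slots at (392,252) and (470,252), and the bores at (278,150) and (290,343).

```bash
python3 - <<'E'
from h import *
np.set_printoptions(precision=4,suppress=True)
f=load("w3"); im=f["pixels"].astype(np.uint8)
c=[w(f,p,.03) for p in [(215,68),(587,70),(555,409),(243,407)]]
ctr=np.mean(c,0);d=(c[1]+c[2]-c[0]-c[3])/2; e=(c[0]+c[1]-c[3]-c[2])/2
print("board",ctr,np.linalg.norm(d),np.linalg.norm(e),np.degrees(np.arctan2(d[1],d[0])),np.degrees(np.arctan2(-e[0],e[1])))
up=cv2.resize(im,(1600,1200),interpolation=cv2.INTER_CUBIC); g=cv2.cvtColor(up,cv2.COLOR_RGB2GRAY)
cv2.imwrite("pics/w3c.png",g[180:840,660:1060][:, :])
for n,(x0,y0,x1,y1) in {"LA":(345,98,512,134),"SA":(377,192,408,312),"SB":(455,192,488,312),"B1":(235,105,325,195)}.items():
    r=g[y0*2:y1*2,x0*2:x1*2]; th,m=cv2.threshold(r,0,255,cv2.THRESH_BINARY_INV+cv2.THRESH_OTSU)
    m=cv2.morphologyEx(m,cv2.MORPH_CLOSE,np.ones((15,15)))
    k=max(cv2.findContours(m,cv2.RETR_EXTERNAL,cv2.CHAIN_APPROX_NONE)[0],key=cv2.contourArea)[:,0]
    P=np.array([w(f,(a/1.+x0*2,b+y0*2),.03,3.125)[:2] for a,b in k],np.float32)
    (cx,cy),(l,s),an=cv2.minAreaRect(P*1000); print(n,th,cx,cy,l,s,an)
cv2.imwrite("pics/w3c.png",np.hstack([up[180:660,680:1060,::-1]]))
E
```

```text
board [0.5494 0.0163 0.03  ] 0.2593931097277041 0.2597975392284362 -11.085550312871003 -11.09393131068569
LA 127.0 587.1961669921875 110.03228759765625 11.36916732788086 106.38023376464844 78.8243179321289
SA 124.0 543.1969604492188 17.761035919189453 76.44406127929688 11.232528686523438 78.75296783447266
SB 131.0 601.599365234375 6.126857757568359 76.16651916503906 11.560697555541992 78.69606018066406
B1 118.0 471.60107421875 104.95674133300781 37.741050720214844 47.687644958496094 20.41643714904785
```

View pics/w3c.png

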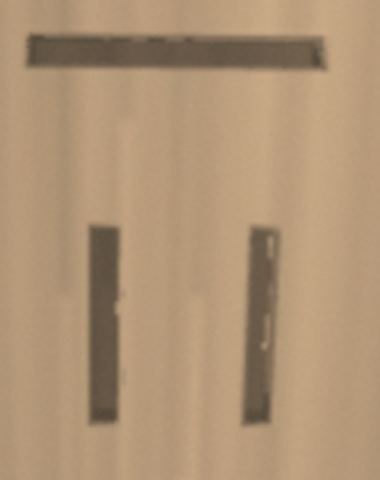

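Call:
send_rows(motion=[[[-0.2,-4,0,0,8],[-0.2,-8,0,0,16],[-0.2,-12,0,0,24],[-0.2,-16,0,0,32],[-0.2,-20,0,0,40],[-0.2,-25,0,0,48],[-0.2,-30,-0.3,0,56],[-0.2,-34.5,-0.6,0,64]]])

```text
t: 7.6
ee_pos: [0.4799, -0.3286, 0.2506]
orientation: [0.0, 0.991, 0.131, 0.0]
ft_force: [0.4, 0.2, 0.1]
grip_width: 0.0514
grip_force: 0.0
```

Call:
send_rows(motion=[[[-0.2,0,0,0,8],[-0.2,0,0,0,15],[-0.2,0,0,0,15],[-0.2,0,0,0,15],[-0.2,0,0,0,15]]])

```text
t: 8.1
ee_pos: [0.4805, -0.3266, 0.2504]
orientation: [0.0, 1.0, 0.005, 0.0]
ft_force: [-0.4, -0.1, -0.2]
grip_width: 0.0513
grip_force: 0.0
```

```bash
python3 - <<'E'
from h import *
f=snap("wrist","w4"); togo(.55,0,.25,90)
E
```

```text
at [ 0.4805 -0.3266  0.2504] closing -89.45 shift [  7.26 -32.6    0.04] roll 0.5500210353007446 q6 0.96
```

View pics/w4.png

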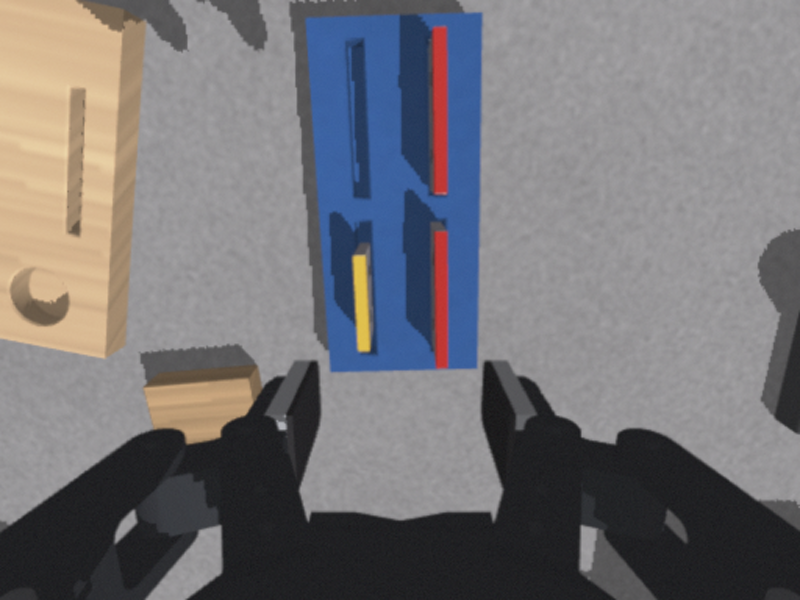

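The blades' top bands are red at (440,110) and (441,298) and yellow at (362,302). The board's near long slot is at (76,160).

```bash
python3 - <<'E'
from h import *
np.set_printoptions(precision=4,suppress=True)
f=load("w4"); up=cv2.resize(f["pixels"],(1600,1200),interpolation=cv2.INTER_CUBIC); h=cv2.cvtColor(up,cv2.COLOR_RGB2HSV)
g=cv2.cvtColor(up,cv2.COLOR_RGB2GRAY)
red=((h[...,0]<8)|(h[...,0]>172))&(h[...,1]>150); yel=(abs(h[...,0].astype(int)-26)<6)&(h[...,1]>150)
def rect(m,z,off=(0,0)):
    for k in cv2.findContours(m.astype(np.uint8),cv2.RETR_EXTERNAL,cv2.CHAIN_APPROX_NONE)[0]:
        if cv2.contourArea(k)<600: continue
        P=np.array([w(f,q+np.array(off),z,3.125)[:2] for q in k[:,0]],np.float32)
        print(np.round(cv2.minAreaRect(P*1000)[0],1),np.round(cv2.minAreaRect(P*1000)[1:][0],1),round(cv2.minAreaRect(P*1000)[2],2))
m=np.zeros_like(red); m[:780,600:1000]=1
print("red");rect(red&m,.07);print("yel");rect(yel&m,.07)
r=g[150:500,120:190]; th,mm=cv2.threshold(r,0,255,cv2.THRESH_BINARY_INV+cv2.THRESH_OTSU); print("LB");rect(cv2.morphologyEx(mm,cv2.MORPH_CLOSE,np.ones((15,15))),.03,(120,150))
for p in [(307,17),(482,13),(476,370),(331,371)]: print("rack",w(f,p,.03))
E
```

```text
red
[ 457.3 -354.6] [97.9  8.3] 2.25
[ 581.2 -349.7] [97.7  8.1] 1.93
yel
[ 455.  -299.1] [67.6  7.9] 2.21
LB
[548.3 -86.8] [ 11.9 107.8] 79.11
rack [ 0.6457 -0.2611  0.03  ]
rack [ 0.6493 -0.3795  0.03  ]
rack [ 0.3891 -0.3886  0.03  ]
rack [ 0.3869 -0.2704  0.03  ]
```

Call:
send_rows(motion=[[[0.2,5,1.2,2,-1.5],[0.2,10,2.4,5,-1.5],[0.2,10.05,2.4,9,-1.5],[0.2,10.05,2.4,13,-1.5],[0.2,10.05,2.4,15.5,-1.5],[0.2,10.05,2.4,15.5,-1.5],[0.2,10.05,2.4,15.5,-1.5],[0.2,10.05,2.4,15.5,-1.5]]])

```text
t: 8.95
ee_pos: [0.5822, -0.3511, 0.0975]
orientation: [0.001, 1.0, 0.017, 0.001]
ft_force: [0.5, -0.2, -0.4]
grip_width: 0.034
grip_force: 0.0
```

```bash
python3 - <<'E'
from h import *
f=snap("wrist","w5"); togo(.5812,-.3497,.038,-87.9)
E
```

```text
at [ 0.5822 -0.3512  0.0977] closing -88.08 shift [-0.11 -0.16  5.97] roll -0.1788752389045385 q6 0.99
```

View pics/w5.png

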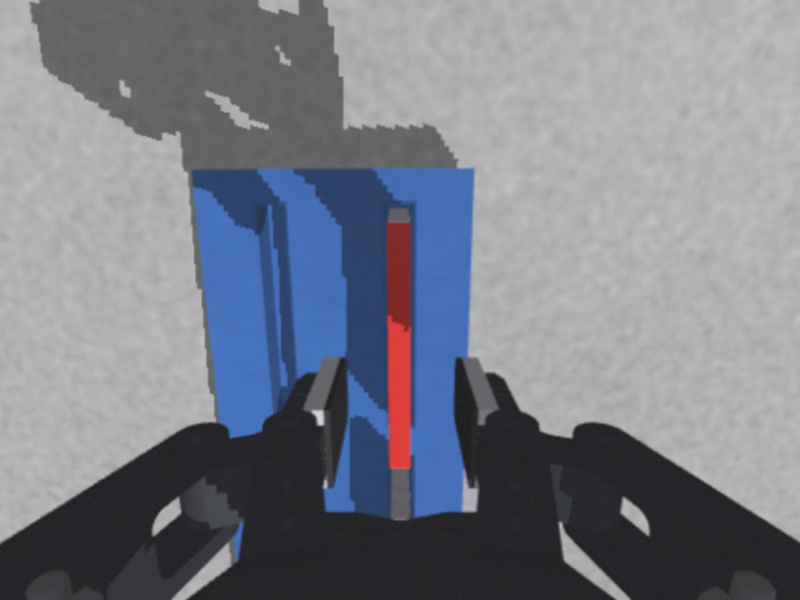

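The blade is centred between the fingers at (399,340).

Call:
send_rows(motion=[[[0.2,-0.1,-0.1,3,0],[0.2,-0.1,-0.1,6,0],[0.2,-0.1,-0.1,6,0],[1,-0.1,-0.1,6,0],[1,-0.1,-0.1,6,0],[1,-0.1,-0.1,6,0],[1,-0.1,-0.1,6,0],[1,-0.1,-0.1,6,0]]])

```text
t: 9.8
ee_pos: [0.5813, -0.3504, 0.0377]
orientation: [0.001, 1.0, 0.017, 0.002]
ft_force: [0.1, 0.3, 7.6]
grip_width: 0.0069
grip_force: 59.8
```

```bash
python3 - <<'E'
from h import *
togo(.5872,.1100,.15,-101.1)
E
```

```text
at [ 0.5813 -0.3504  0.0377] closing -88.1 shift [  2.16 -45.97 -11.32] roll 13.000256107087424 q6 0.99
```

Call:
send_rows(motion=[[[1,0,0,-4,0],[1,0,0,-8,0],[1,0,0,-11.3,0],[1,0.4,-5,-11.3,4],[1,0.8,-10,-11.3,8],[1,1,-15,-11.3,13],[1,1.2,-20,-11.3,13],[1,1.5,-25,-11.3,13]]])

```text
t: 10.6
ee_pos: [0.5861, -0.0978, 0.149]
orientation: [-0.0, 0.995, -0.097, 0.0]
ft_force: [1.4, 0.0, -2.7]
grip_width: 0.0068
grip_force: 60.5
```

```bash
python3 - <<'E'
from h import *
togo(.5872,.1100,.15,-101.1)
E
```

```text
at [ 0.5861 -0.0978  0.149 ] closing -101.13 shift [ -3.91 -20.41  -0.1 ] roll -0.03403392740970901 q6 1.6
```

Call:
send_rows(motion=[[[1,-1,-5,0,0],[1,-2,-10,0,0],[1,-3,-15,0,0],[1,-3.9,-20.4,0,0],[1,-3.9,-20.4,3,0],[1,-3.9,-20.4,6,0],[1,-3.9,-20.4,7.5,0],[1,-3.9,-20.4,7.5,0]]])

```text
t: 11.4
ee_pos: [0.5859, 0.1076, 0.0715]
orientation: [0.001, 0.995, -0.097, -0.002]
ft_force: [-0.6, -0.7, -4.0]
grip_width: 0.0071
grip_force: 60.6
```

```bash
python3 - <<'E'
from h import *
f=snap("wrist","w6"); togo(.5872,.1100,.0355,-101.1)
E
```

```text
at [0.5871 0.1076 0.073 ] closing -101.13 shift [-0.03 -0.24  3.75] roll -0.029137817989905557 q6 1.94
```

View pics/w6.png

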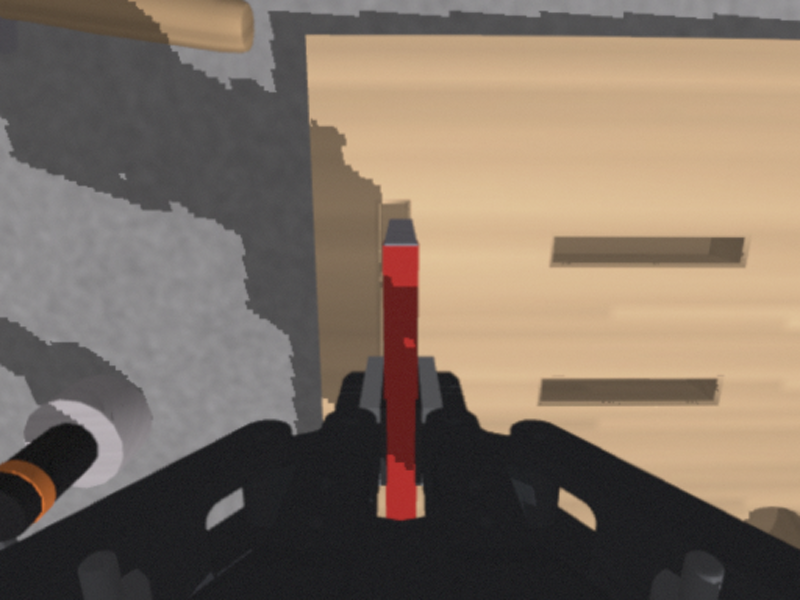

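The slot's far end shows at (380–411,202), with the blade slightly to the right of it. The short slots' corners are also visible.

```bash
python3 - <<'E'
from h import *
np.set_printoptions(precision=4,suppress=True)
f=load("w6"); u=np.array([np.cos(np.radians(-11.1)),np.sin(np.radians(-11.1)),0])
for e in (202,199):
  a=w(f,(395.5,e),.03); print("LA end",a,"ctr",a-u*.0535)
for q in [((551,238),(744,238),(748,266),(551,266)),((540,379),(718,379),(720,405),(538,404))]:
  P=np.array([w(f,p,.03) for p in q]); print("short",P.mean(0), np.linalg.norm(P[0]-P[1])*1e3,np.linalg.norm(P[1]-P[2])*1e3)
s=observe(); z=s["ee_pos"][2]; b=z-.028
print("blade top end", w(f,(401.5,243),z+.032), "bottom?",w(f,(401,219),b), s["ee_pos"]+u*.05)
for p in [(305,36),(799,36)]: print(w(f,p,.03))
E
```

```text
LA end [0.6392 0.0991 0.03  ] ctr [0.5867 0.1094 0.03  ]
LA end [0.6403 0.0989 0.03  ] ctr [0.5878 0.1092 0.03  ]
short [0.6018 0.0064 0.03  ] 75.01740495853001 11.613576611103706
short [0.5435 0.0178 0.03  ] 75.03572462730158 12.465637593561716
blade top end [0.6351 0.0978 0.105 ] bottom? [0.6342 0.098  0.045 ] [0.6361 0.098  0.073 ]
[0.7007 0.1187 0.03  ]
[ 0.6686 -0.0506  0.03  ]
```

Call:
send_rows(motion=[[[1,0,-0.22,0,0],[1,0,-0.22,0.7,0],[1,0,-0.22,1.4,0],[1,0,-0.22,2,0],[1,0,-0.22,2,0]]])

```text
t: 11.95
ee_pos: [0.5872, 0.1099, 0.0523]
orientation: [0.0, 0.995, -0.097, -0.001]
ft_force: [0.2, 0.1, -4.7]
grip_width: 0.007
grip_force: 60.7
```

```bash
python3 - <<'E'
from h import *
togo(.5873,.1097,.0355,-101.1)
E
```

```text
at [0.5872 0.1099 0.0523] closing -101.11 shift [0.01 0.02 1.68] roll -0.010073017777330051 q6 1.95
```

Call:
send_rows(motion=[[[1,0,0,0.8,0],[1,0,0,1.4,0],[1,0,0,1.75,0],[1,0,0,1.8,0],[1,0,0,1.8,0]]])

```text
t: 12.45
ee_pos: [0.5877, 0.1102, 0.0357]
orientation: [0.0, 0.995, -0.097, -0.0]
ft_force: [-2.9, -0.2, 6.0]
grip_width: 0.0069
grip_force: 62.2
```

Call:
send_rows(motion=[[[1,0,0,0.15,0],[1,0,0,0.15,0],[0.2,0,0,0,0],[0.2,0,0,0,0],[0.2,0,0,0,0],[0.2,0,0,-3,0],[0.2,0,0,-7,0],[0.2,0,0,-11.5,0]]])

```text
t: 13.25
ee_pos: [0.5871, 0.1101, 0.1503]
orientation: [0.0, 0.995, -0.097, -0.001]
ft_force: [1.0, 0.3, 0.3]
grip_width: 0.0341
grip_force: 0.0
```

```bash
python3 - <<'E'
from h import *
togo(.4573,-.3546,.15,-87.9)
E
```

```text
at [0.5871 0.1101 0.1503] closing -101.1 shift [-3.79 48.1   0.09] roll -13.19936002069548 q6 1.95
```

Call:
send_rows(motion=[[[0.2,-0.5,5,0,-3],[0.2,-1,10,0,-7],[0.2,-1.5,15,0,-13.2],[0.2,-2,20,0,-13.2],[0.2,-2.5,25,0,-13.2],[0.2,-3,30,0,-13.2],[0.2,-3.4,35,0,-13.2],[0.2,-3.8,40,0,-13.2]]])

```text
t: 14.05
ee_pos: [0.4734, -0.2752, 0.1503]
orientation: [0.0, 1.0, 0.018, 0.0]
ft_force: [1.5, 0.6, -1.1]
grip_width: 0.0344
grip_force: 0.0
```

```bash
python3 - <<'E'
from h import *
togo(.4573,-.3546,.15,-87.9)
E
```

```text
at [ 0.4734 -0.2752  0.1503] closing -87.9 shift [-1.9   7.88  0.03] roll 0.0048010406787710735 q6 1.0
```

Call:
send_rows(motion=[[[0.2,-1,4,0,0],[0.2,-1.9,7.9,0,0],[0.2,-1.9,7.9,3,0],[0.2,-1.9,7.9,6.5,0],[0.2,-1.9,7.9,6.5,0],[0.2,-1.9,7.9,6.5,0]]])

```text
t: 14.65
ee_pos: [0.4578, -0.3526, 0.0851]
orientation: [-0.001, 1.0, 0.018, -0.001]
ft_force: [0.2, 1.2, 0.8]
grip_width: 0.0342
grip_force: 0.0
```

```bash
python3 - <<'E'
from h import *
togo(.4573,-.3546,.038,-87.9)
E
```

```text
at [ 0.4578 -0.3526  0.0851] closing -87.9 shift [-0.05  0.2   4.71] roll 0.004524201236932868 q6 0.88
```

Call:
send_rows(motion=[[[0.2,0,0.2,2.5,0],[0.2,0,0.2,4.7,0],[0.2,0,0.2,4.7,0],[1,0,0.2,4.7,0],[1,0,0.2,4.7,0],[1,0,0.2,4.7,0],[1,0,0.2,4.7,0],[1,0,0.2,4.7,0]]])

```text
t: 15.45
ee_pos: [0.4593, -0.3554, 0.0403]
orientation: [0.001, 1.0, 0.018, 0.001]
ft_force: [0.8, 1.9, 7.4]
grip_width: 0.007
grip_force: 59.6
```

Call:
send_rows(motion=[[[1,0,0,-4,0],[1,0,0,-8,0],[1,0,0,-11.3,0],[1,0,-5,-11.3,6],[1,2,-10,-11.3,13.2],[1,4,-15,-11.3,13.2],[1,6,-20,-11.3,13.2],[1,8,-24,-11.3,13.2]]])

```text
t: 16.25
ee_pos: [0.5269, -0.1159, 0.1522]
orientation: [0.0, 0.995, -0.097, 0.0]
ft_force: [0.5, -0.3, -4.2]
grip_width: 0.0072
grip_force: 60.1
```

```bash
python3 - <<'E'
from h import *
togo(.5486,-.0862,.075,-101.1)
E
```

```text
at [ 0.5269 -0.1159  0.1522] closing -101.11 shift [ 1.56 -3.33  7.72] roll -0.013410535538412205 q6 1.55
```

Call:
send_rows(motion=[[[1,1,-2,0,0],[1,1.75,-3.3,2,0],[1,1.75,-3.3,5,0],[1,1.75,-3.3,7.5,0],[1,1.75,-3.3,7.5,0],[1,1.75,-3.3,7.5,0]]])

```text
t: 16.85
ee_pos: [0.5503, -0.0889, 0.0769]
orientation: [0.0, 0.995, -0.097, -0.0]
ft_force: [-0.1, -0.9, -2.9]
grip_width: 0.007
grip_force: 60.3
```

```bash
python3 - <<'E'
from h import *
f=snap("wrist","w7"); togo(.5504,-.0866,.0383,-101.1)
E
```

```text
at [ 0.551  -0.089   0.0776] closing -101.11 shift [-0.11 -0.23  3.93] roll -0.008563471670981926 q6 1.6
```

View pics/w7.png

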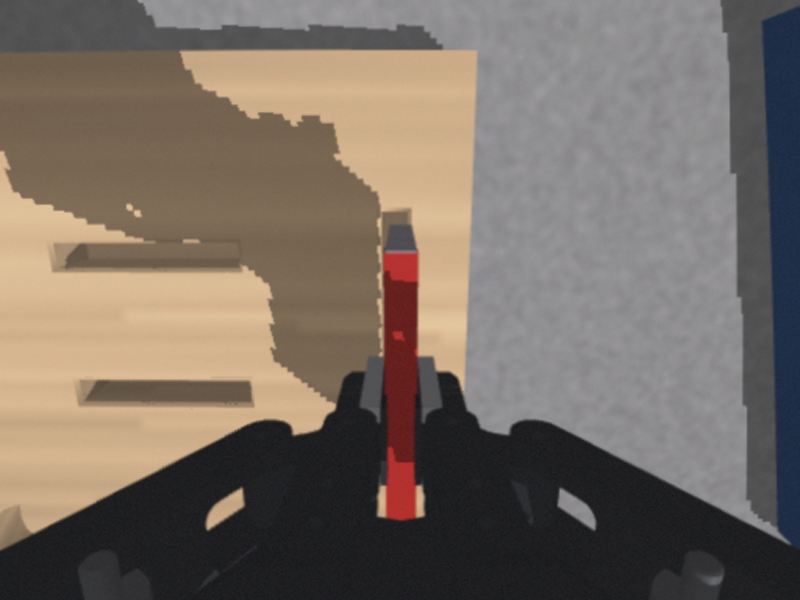

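The slot's far end shows at (382–412,209), while the blade hangs a couple of millimetres to the right.

```bash
python3 - <<'E'
from h import *
np.set_printoptions(precision=4,suppress=True)
f=load("w7"); u=np.array([np.cos(np.radians(-11.1)),np.sin(np.radians(-11.1)),0])
a=w(f,(397,209),.03); print("LB ctr",a-u*.0535)
s=observe(); e=w(f,(401.5,252),s["ee_pos"][2]+.030); print("blade ctr",e-u*.049, s["ee_pos"])
E
```

```text
LB ctr [ 0.5482 -0.0869  0.03  ]
blade ctr [ 0.5488 -0.0888  0.1076] [ 0.551  -0.089   0.0776]
```

Call:
send_rows(motion=[[[1,-0.05,-0.2,0,0],[1,-0.05,-0.2,0.8,0],[1,-0.05,-0.2,1.6,0],[1,-0.05,-0.2,2.3,0],[1,-0.05,-0.2,2.3,0]]])

```text
t: 17.4
ee_pos: [0.5493, -0.0866, 0.052]
orientation: [-0.0, 0.995, -0.097, -0.001]
ft_force: [-0.1, 0.7, -3.9]
grip_width: 0.0071
grip_force: 60.4
```

Call:
send_rows(motion=[[[1,0,0,0.7,0],[1,0,0,1.3,0],[1,0,0,1.6,0],[1,0,0,1.75,0],[1,0,0,1.75,0]]])

```text
t: 17.9
ee_pos: [0.5501, -0.0867, 0.0382]
orientation: [-0.0, 0.995, -0.097, -0.0]
ft_force: [-13.0, 2.1, 33.3]
grip_width: 0.0071
grip_force: 66.3
```

Call:
send_rows(motion=[[[1,0,0,-0.15,0],[0.2,0,0,-0.15,0],[0.2,0,0,-0.15,0],[0.2,0,0,-0.15,0],[0.2,0,0,-3,0],[0.2,0,0,-7,0],[0.2,-3,4,-11,-5],[0.2,-6,9,-11,-13.2]]])

```text
t: 18.7
ee_pos: [0.4909, -0.1486, 0.1464]
orientation: [0.001, 1.0, 0.019, 0.003]
ft_force: [0.1, 0.2, -0.0]
grip_width: 0.0342
grip_force: 0.0
```

```bash
python3 - <<'E'
from h import *
togo(.4550,-.2991,.085,-87.9)
E
```

```text
at [ 0.4909 -0.1486  0.1464] closing -87.78 shift [-4.2  14.89  6.14] roll 0.11589882987762223 q6 1.24
```

Call:
send_rows(motion=[[[0.2,-1.5,5,0,0],[0.2,-3,10,0,0],[0.2,-4.2,14.8,0,0],[0.2,-4.2,14.8,3,0],[0.2,-4.2,14.8,6,0],[0.2,-4.2,14.8,6,0],[0.2,-4.2,14.8,6,0]]])

```text
t: 19.4
ee_pos: [0.4511, -0.2971, 0.083]
orientation: [-0.0, 1.0, 0.016, -0.001]
ft_force: [0.5, 0.1, -0.1]
grip_width: 0.034
grip_force: 0.0
```

```bash
python3 - <<'E'
from h import *
togo(.4550,-.2991,.038,-87.9)
E
```

```text
at [ 0.4511 -0.2971  0.083 ] closing -88.15 shift [0.39 0.21 4.5 ] roll -0.24653901076676732 q6 0.95
```

Call:
send_rows(motion=[[[0.2,0.35,0.2,2.5,0],[0.2,0.35,0.2,4.5,0],[0.2,0.35,0.2,4.5,0],[1,0.35,0.2,4.5,0],[1,0.35,0.2,4.5,0],[1,0.35,0.2,4.5,0],[1,0.35,0.2,4.5,0],[1,0.35,0.2,4.5,0]]])

```text
t: 20.2
ee_pos: [0.456, -0.2996, 0.0399]
orientation: [0.001, 1.0, 0.016, 0.001]
ft_force: [0.5, 2.9, 9.3]
grip_width: 0.0069
grip_force: 59.3
```

Call:
send_rows(motion=[[[1,0,0,-4,0],[1,0,0,-8,0],[1,0,0,-11.3,0],[1,0,-5,-11.3,-8.5],[1,2,-10,-11.3,-17],[1,4,-15,-11.3,-25.5],[1,6,-20,-11.3,-34],[1,8,-24,-11.3,-42.5]]])

```text
t: 21.0
ee_pos: [0.5246, -0.0606, 0.1521]
orientation: [0.0, 0.925, 0.38, 0.0]
ft_force: [0.8, -0.1, -2.4]
grip_width: 0.007
grip_force: 59.5
```

```bash
python3 - <<'E'
from h import *
togo(.5434,.0178,.15,-11.1)
E
```

```text
at [ 0.5246 -0.0606  0.1521] closing -45.31 shift [ 6.85 -4.26  0.21] roll -34.21457170730237 q6 0.67
```

Call:
send_rows(motion=[[[1,3,-2,0,-8.5],[1,6.9,-4.2,0,-17],[1,6.9,-4.2,0,-25.5],[1,6.9,-4.2,2,-34.2],[1,6.9,-4.2,5,-34.2],[1,6.9,-4.2,7.5,-34.2],[1,6.9,-4.2,7.5,-34.2],[1,6.9,-4.2,7.5,-34.2]]])

```text
t: 21.8
ee_pos: [0.5446, 0.0157, 0.0768]
orientation: [-0.0, 0.774, 0.633, -0.0]
ft_force: [0.4, -0.9, -1.9]
grip_width: 0.0071
grip_force: 59.4
```

```bash
python3 - <<'E'
from h import *
f=snap("wrist","w8"); togo(.5436,.0188,.0381,-11.1)
E
```

```text
at [0.5453 0.0157 0.0774] closing -11.46 shift [ 0.27 -0.24  3.93] roll -0.3589417701051332 q6 0.23
```

View pics/w8.png

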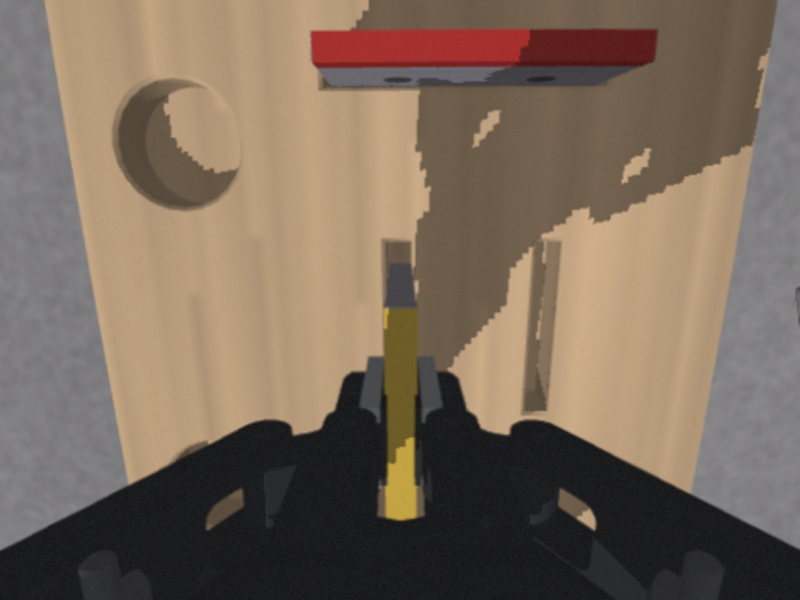

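The slot's end shows at (383–412,240), the long blade is seated, and bore_a's rim is an ellipse centred at about (178,144).

```bash
python3 - <<'E'
from h import *
np.set_printoptions(precision=4,suppress=True)
f=load("w8"); u=np.array([-np.sin(np.radians(-11.1)),np.cos(np.radians(-11.1)),0])
a=w(f,(397.5,240),.03); print("SA ctr",a-u*.038)
s=observe(); e=w(f,(401,307),s["ee_pos"][2]+.030); print("blade ctr",e-u*.034, s["ee_pos"])
L,Rr,T,B=[w(f,p,.03) for p in [(113,143),(242,143),(178,77),(178,211)]]; print("boreA",(L+Rr)/2,(T+B)/2,np.linalg.norm(L-Rr),np.linalg.norm(T-B))
E
```

```text
SA ctr [0.5434 0.0177 0.03  ]
blade ctr [0.5445 0.0164 0.1074] [0.5453 0.0157 0.0774]
boreA [0.4769 0.1074 0.03  ] [0.4768 0.1062 0.03  ] 0.04892799493869287 0.048592534663826625
```

Call:
send_rows(motion=[[[1,0.17,-0.2,0,-0.4],[1,0.17,-0.2,0.8,-0.4],[1,0.17,-0.2,1.6,-0.4],[1,0.17,-0.2,2.3,-0.4],[1,0.17,-0.2,2.3,-0.4]]])

```text
t: 22.35
ee_pos: [0.5429, 0.0177, 0.0521]
orientation: [-0.0, 0.772, 0.636, -0.0]
ft_force: [2.5, 0.3, -3.6]
grip_width: 0.0068
grip_force: 59.5
```

Call:
send_rows(motion=[[[1,0,0,0.7,0],[1,0,0,1.2,0],[1,0,0,1.5,0],[1,0,0,1.65,0],[1,0,0,1.65,0]]])

```text
t: 22.85
ee_pos: [0.5432, 0.0177, 0.0379]
orientation: [0.0, 0.772, 0.636, 0.0]
ft_force: [-4.6, -1.4, 15.8]
grip_width: 0.0069
grip_force: 62.6
```

Call:
send_rows(motion=[[[1,0,0,-0.15,0],[0.2,0,0,-0.15,0],[0.2,0,0,-0.15,0],[0.2,0,0,-0.15,0],[0.2,0,0,-4,0],[0.2,0,0,-9,0],[-0.2,3,-1,-14,0],[-0.2,7,-4,-19,0]]])

```text
t: 23.65
ee_pos: [0.5266, 0.0757, 0.2077]
orientation: [0.001, 0.773, 0.635, 0.001]
ft_force: [-0.1, 1.1, 0.2]
grip_width: 0.0514
grip_force: 0.0
```

Call:
send_rows(motion=[[[-0.2,4,-2,-2,0],[-0.2,7,-4,-2,0],[-0.2,7,-4,-2,0],[-0.2,7,-4,-2,0]]])

```text
t: 24.05
ee_pos: [0.4992, 0.1525, 0.2251]
orientation: [0.0, 0.771, 0.637, -0.0]
ft_force: [-0.3, -0.0, -0.7]
grip_width: 0.0517
grip_force: 0.0
```

```bash
cat >> h.py <<'E'
def orange(f):
    h=cv2.cvtColor(f["pixels"],cv2.COLOR_RGB2HSV).astype(int)
    m=((h[...,0]>=5)&(h[...,0]<=15)&(h[...,1]>190)&(h[...,2]>90)).astype(np.uint8)
    n,l,st,c=cv2.connectedComponentsWithStats(m); return [(np.round((c[i]+.5)*S-.5,1),st[i][4]) for i in range(1,n) if st[i][4]>3]
E
python3 - <<'E'
from h import *
np.set_printoptions(precision=4,suppress=True)
togo(.55,0,.25,-11)
f=snap("wrist","w9"); g=snap("side","s1"); 
for n,i in (("w2",load("w2")),("w9",f),("side0",load("side0")),("s1",g)):
    for p,a in orange(i): print(n,p,a,w(i,p,.055)[:2])
E
```

```text
at [0.4992 0.1525 0.2251] closing -10.93 shift [-14.01   7.88  -2.48] roll 0.06699859741009107 q6 0.48
```

```bash
sed -i 's/>=5)&(h\[...,0\]<=15)&(h\[...,1\]>190)&(h\[...,2\]>90)/>=3)\&(h[...,0]<=16)\&(h[...,1]>150)\&(h[...,2]>50)/' h.py; python3 - <<'E'
from h import *
np.set_printoptions(precision=4,suppress=True)
i=load("w2"); h=cv2.cvtColor(i["pixels"],cv2.COLOR_RGB2HSV); print(h[20:34:3,296:302:3].tolist(), h[166:180:3,238:242:3].tolist())
for n in ("w2","w9","side0","s1","scene0"):
    i=load(n)
    for p,a in orange(i): print(n,p,a,w(i,p,.055)[:2])
E
```

```text
[[[120, 11, 45], [120, 11, 46]], [[150, 11, 45], [130, 16, 47]], [[90, 7, 35], [120, 12, 41]], [[11, 156, 113], [9, 147, 85]], [[11, 179, 131], [11, 183, 178]]] [[[38, 39, 26], [90, 21, 24]], [[12, 172, 104], [11, 169, 104]], [[170, 24, 32], [0, 58, 31]], [[130, 18, 43], [135, 13, 38]], [[150, 6, 40], [113, 23, 44]]]
w2 [460.   42.5] 116 [0.5567 0.2599]
w2 [379.2 268. ] 63 [0.4255 0.2709]
w9 [464.6  95.4] 79 [0.5576 0.2531]
w9 [243.4 115.8] 90 [0.423  0.2674]
w9 [502.6 319. ] 40 [0.561 0.108]
w9 [540.1 319. ] 6 [0.5861 0.1031]
w9 [565.9 319. ] 25 [0.6035 0.0998]
w9 [603.4 319. ] 21 [0.6287 0.0949]
side0 [356.5 248. ] 9 [0.5636 0.2568]
side0 [284.2 269.2] 10 [0.4129 0.2699]
s1 [356.1 247.9] 11 [0.563  0.2574]
s1 [285.1 269. ] 10 [0.4147 0.2696]
scene0 [540.5  54.6] 4 [-0.1802  1.5424]
scene0 [718.6  54.6] 4 [0.3073 2.0269]
scene0 [560.9  63.4] 5 [-0.0686  1.5206]
scene0 [687.   64.3] 4 [0.2716 1.847 ]
scene0 [697.5  66.3] 4 [0.3091 1.8548]
scene0 [700.3  70.3] 6 [0.3357 1.824 ]
scene0 [716.7  69.8] 4 [0.3757 1.8702]
scene0 [658.4  83.1] 5 [0.2897 1.6051]
scene0 [705.   82.4] 7 [0.4027
[... 1040 characters left out ...]
80. ] 6 [0.6678 0.9937]
scene0 [681.5 183.7] 5 [0.6987 0.9959]
scene0 [641.8 191.6] 9 [0.6455 0.8804]
scene0 [652.8 203.4] 5 [0.6973 0.8461]
scene0 [671.5 201.8] 5 [0.7272 0.8883]
scene0 [617.5 204.6] 4 [0.6362 0.7746]
scene0 [682.2 204. ] 5 [0.7521 0.8979]
scene0 [626.8 207.8] 5 [0.6616 0.7779]
scene0 [657.7 207.3] 4 [0.7161 0.8374]
scene0 [676.2 215. ] 7 [0.7678 0.8369]
scene0 [647.9 217.5] 4 [0.7239 0.7746]
scene0 [419.8 244.8] 4 [0.4047 0.2669]
scene0 [466.4 275.2] 14 [0.5632 0.2571]
scene0 [399.  317.6] 402 [0.5622 0.0434]
scene0 [287.9 571.9] 12 [ 0.8497 -0.4591]
scene0 [298.5 583.3] 7 [ 0.8737 -0.4584]
scene0 [306.2 592.6] 11 [ 0.8918 -0.4587]
scene0 [196.5 596.5] 39 [ 0.7893 -0.57  ]
```

View pics/w9.png

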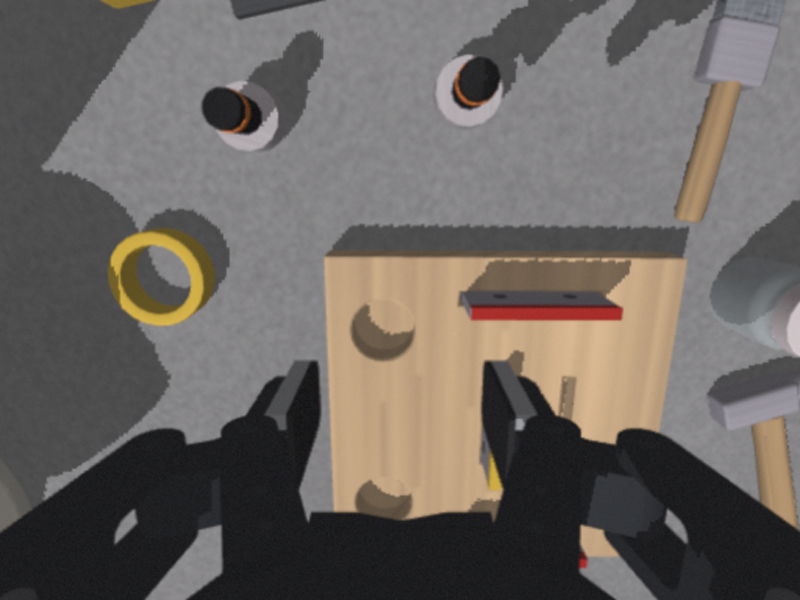

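The studs stand upright, with grip tops at (482,74) and (224,106) and feet at (469,91) and (247,116). The bores are at (383,330) and (385,498).

```bash
python3 - <<'E'
from h import *
np.set_printoptions(precision=4,suppress=True)
f=load("w9")
for n,p,z in [("top2",(482,75),.075),("foot2",(469,91),.03),("top1",(223,106),.075),("foot1",(247,116),.03),("boreA",(383,330),.03),("boreB",(384,500),.03)]: print(n,w(f,p,z))
d=load("side0")
for n,i,p in [("st1",d,(286,262)),("st2",d,(357,240))]: print(n,w(i,p,.073))
# bore B from w4 and w3, ellipse extremes
f=load("w4"); P=[w(f,p,.03) for p in [(9,293),(70,293),(40,264),(40,327)]]; print("boreB w4",np.mean(P,0),np.linalg.norm(P[0]-P[1]),np.linalg.norm(P[2]-P[3]))
togo(.5575,.2575,.09,-11)
E
```

```text
top2 [0.566  0.2596 0.075 ]
foot2 [0.5646 0.258  0.03  ]
top1 [0.4186 0.2716 0.075 ]
foot1 [0.4182 0.2707 0.03  ]
boreA [0.4768 0.1075 0.03  ]
boreB [ 0.4482 -0.0374  0.03  ]
st1 [0.4181 0.2673 0.073 ]
st2 [0.5666 0.2585 0.073 ]
boreB w4 [ 0.449  -0.0418  0.03  ] 0.04927182623837869 0.05247967767909068
at [0.4996 0.1514 0.2248] closing -11.06 shift [11.53  3.65 13.47] roll -0.058172684377950645 q6 0.48
```

Call:
send_rows(motion=[[[-0.2,5,2,0,0],[-0.2,9,3.5,1,0],[-0.2,11.8,4.4,4,0],[-0.2,11.8,4.4,8,0],[-0.2,11.8,4.4,11,0],[-0.2,11.8,4.4,11,0],[-0.2,11.8,4.4,11,0]]])

```text
t: 24.85
ee_pos: [0.5657, 0.2583, 0.115]
orientation: [-0.0, 0.772, 0.635, -0.001]
ft_force: [0.0, 0.1, 0.8]
grip_width: 0.0516
grip_force: 0.0
```

```bash
python3 - <<'E'
from h import *
f=grab_frame("side")
for p,a in orange(f): print(p,a,w(f,p,.055)[:2])
togo(.5653,.2585,.038,-11.1)
E
```

```text
[356.5 247.9] 10 [0.56371105 0.25703429]
[284.7 269. ] 9 [0.41398928 0.26997335]
at [0.5665 0.2589 0.1163] closing -11.12 shift [-0.06 -0.11  7.83] roll -0.022112087933294333 q6 0.62
```

Call:
send_rows(motion=[[[-0.2,0,-0.1,4,0],[-0.2,0,-0.1,7.8,0],[-0.2,0,-0.1,7.8,0],[1,0,-0.1,7.8,0],[1,0,-0.1,7.8,0],[1,0,-0.1,7.8,0],[1,0,-0.1,7.8,0],[1,0,-0.1,7.8,0]]])

```text
t: 25.7
ee_pos: [0.5663, 0.2603, 0.04]
orientation: [0.001, 0.772, 0.636, 0.002]
ft_force: [-0.4, 0.1, 7.5]
grip_width: 0.0225
grip_force: 58.9
```

Call:
send_rows(motion=[[[0.2,0,0,0,0],[0,0,0,0,0],[0,0,0,0,0],[0,0,0,0,8.5],[0,0,0,0,17],[0,0,0,0,25.5],[0,0,0,0,34],[0,0,0,0,42.5]]])

```text
t: 26.5
ee_pos: [0.5643, 0.2596, 0.0372]
orientation: [0.0, 0.951, 0.31, -0.0]
ft_force: [-0.5, 0.3, -0.0]
grip_width: 0.0431
grip_force: 0.0
```

Call:
send_rows(motion=[[[0,0,0,0,8.5],[0,0,0,0,17],[0,0,0,0,25.5],[0,0,0,0,34],[0,0,0,0,42.5],[0,0,0,0,47.5],[0,0,0,0,47.5]]])

```text
t: 27.2
ee_pos: [0.5644, 0.2596, 0.0372]
orientation: [0.0, 0.995, -0.097, -0.0]
ft_force: [-0.7, 0.2, -0.2]
grip_width: 0.0429
grip_force: 0.0
```

Call:
send_rows(motion=[[[1,0,0,0,0],[1,0,0,0,0],[1,0,0,0,0],[1,0,0,0,0],[1,0,0,0,0]]])

```text
t: 27.7
ee_pos: [0.5644, 0.2596, 0.0372]
orientation: [0.0, 0.995, -0.096, -0.0]
ft_force: [-0.5, -0.2, 2.6]
grip_width: 0.0229
grip_force: 58.6
```

```bash
python3 - <<'E'
from h import *
togo(.4768,.1070,.13,-101.1)
E
```

```text
at [0.5644 0.2596 0.0372] closing -101.03 shift [-5.68 16.65 -9.27] roll 0.07117886516728333 q6 2.19
```

Call:
send_rows(motion=[[[1,0,0,-4,0],[1,0,0,-8,0],[1,-2,4,-9.3,0],[1,-4,8.5,-9.3,0],[1,-5.8,13,-9.3,0],[1,-5.8,16.6,-9.3,0],[1,-5.8,16.6,-9.3,0],[1,-5.8,16.6,-9.3,0]]])

```text
t: 28.5
ee_pos: [0.4758, 0.1073, 0.1303]
orientation: [-0.0, 0.995, -0.097, 0.0]
ft_force: [0.3, 0.1, -2.8]
grip_width: 0.0225
grip_force: 59.8
```

```bash
python3 - <<'E'
from h import *
np.set_printoptions(precision=4,suppress=True)
f=snap("wrist","w10"); togo(.4753,.1073,.0452,-101.1); s=observe()
# dark grip in the image: orange band and black top; expected pixel of the top centre for stud on TCP axis
R=Ro.from_quat(np.roll(s["orientation"],-1)).as_matrix(); b=s["ee_pos"]
for dx in (-.002,0,.002,.004):
    X=[b+R[:,0]*dx+[0,0,zz-.0372] for zz in (.055,.075)]; print(dx,proj(f,np.array(X)).tolist())
print(orange(f))
g=grab_frame("side")
for p,a in orange(g): print(p,a,w(g,p,.055+b[2]-.0372)[:2],w(g,p,.055)[:2])
E
```

```text
at [0.4762 0.108  0.1303] closing -101.09 shift [-0.08  0.09  8.51] roll 0.007915682034180804 q6 1.98
-0.002 [[397.89698221810187, 414.2049470961145], [397.3252014782867, 454.03199192677846]]
0 [[397.8796686619647, 407.916744745158], [397.302277572406, 446.91509405909244]]
0.002 [[397.86223522189636, 401.57762657298406], [397.27916752025294, 439.73013387085774]]
0.004 [[397.8446810265302, 395.18710655443226], [397.25586968703396, 432.47633009250933]]
[(array([330. , 125.3]), np.int32(7)), (array([331.5, 167.5]), np.int32(5)), (array([401.4, 386.9]), np.int32(476)), (array([113.7, 467.6]), np.int32(137))]
[284.7 269. ] 9 [0.3838 0.1644] [0.414 0.27 ]
```

```bash
python3 - <<'E'
from h import *
np.set_printoptions(precision=4,suppress=True)
f=load("w10"); s=observe();R=Ro.from_quat(np.roll(s["orientation"],-1)).as_matrix(); b=s["ee_pos"]
c=int(398/S); a=f["pixels"][170:275,c-2:c+3].mean(1).astype(int)
print([(170+i,*v.tolist()) for i,v in enumerate(a)][::2])
for r,zz in ((22,.03),(22,.003),(20,0),(12,.03),(12,.075)):
    print(r,zz,[proj(f,b+R[:,0]*(dx+r/1e3)+[0,0,zz-.0372],1.0)[0,1].round(1) for dx in (0,.002)])
E
```

```text
[(170, 208, 175, 139), (172, 204, 173, 137), (174, 203, 172, 136), (176, 202, 172, 136), (178, 202, 172, 136), (180, 200, 169, 135), (182, 198, 167, 133), (184, 180, 154, 125), (186, 95, 90, 90), (188, 90, 87, 89), (190, 90, 87, 89), (192, 91, 87, 89), (194, 91, 88, 91), (196, 93, 89, 92), (198, 106, 102, 105), (200, 107, 104, 106), (202, 108, 104, 106), (204, 108, 104, 106), (206, 108, 104, 107), (208, 107, 103, 106), (210, 105, 101, 104), (212, 105, 100, 103), (214, 106, 102, 105), (216, 102, 99, 101), (218, 40, 39, 39), (220, 24, 24, 24), (222, 21, 21, 19), (224, 21, 21, 21), (226, 23, 22, 24), (228, 24, 23, 23), (230, 23, 22, 22), (232, 23, 24, 24), (234, 23, 22, 22), (236, 22, 22, 22), (238, 56, 37, 25), (240, 106, 61, 32), (242, 107, 62, 33), (244, 111, 64, 33), (246, 80, 48, 28), (248, 25, 23, 24), (250, 22, 22, 22), (252, 25, 23, 24), (254, 22, 21, 23), (256, 23, 23, 23), (258, 29, 30, 29), (260, 26, 26, 27), (262, 25, 24, 27), (264, 25, 24, 26), (266, 24, 23, 25), (268, 24, 23, 25), (270, 26, 26, 27), (272, 26, 25, 26), (274, 26, 26, 26)]
22 0.03 [np.float64(197.7), np.float64(193.9)]
22 0.003 [np.float64(184.8), np.float64(181.5)]
20 0 [np.float64(186.8), np.float64(183.6)]
12 0.03 [np.float64(216.3), np.float64(212.7)]
12 0.075 [np.float64(257.4), np.float64(252.5)]
```

Call:
send_rows(motion=[[[1,0.08,0.1,2,0],[1,0.08,0.1,4,0],[1,0.08,0.1,5.5,0],[1,0.08,0.1,6.3,0],[1,0.08,0.1,6.8,0],[1,0.08,0.1,6.8,0]]])

```text
t: 29.2
ee_pos: [0.4762, 0.1071, 0.0618]
orientation: [0.0, 0.995, -0.096, -0.0]
ft_force: [-0.6, -1.1, -2.1]
grip_width: 0.0222
grip_force: 60.0
```

```bash
python3 - <<'E'
from h import *
togo(.4768,.1070,.0452,-101.1)
E
```

```text
at [0.4762 0.1071 0.0618] closing -101.02 shift [ 0.06 -0.    1.66] roll 0.08113948499320145 q6 1.98
```

Already 5 mm inside with no contact; going home.

Call:
send_rows(motion=[[[1,0.05,0,0.8,0],[1,0.05,0,1.4,0],[1,0.05,0,1.7,0],[1,0.05,0,1.75,0],[1,0.05,0,1.75,0]]])

```text
t: 29.7
ee_pos: [0.4769, 0.1064, 0.0452]
orientation: [-0.0, 0.995, -0.096, 0.0]
ft_force: [-2.8, -0.7, 5.5]
grip_width: 0.0226
grip_force: 61.1
```

Call:
send_rows(motion=[[[1,0,0,0.1,0],[0,0,0,0,0],[0,0,0,0,0],[0,0,0,0,0],[-0.2,0,0,-4,0],[-0.2,0,0,-8,0],[-0.2,-3,-4,-8,0],[-0.2,-6,-8,-8,0]]])

```text
t: 30.5
ee_pos: [0.4343, 0.1971, 0.1261]
orientation: [-0.001, 0.995, -0.098, 0.002]
ft_force: [0.6, 1.0, 0.7]
grip_width: 0.0514
grip_force: 0.0
```

```bash
python3 - <<'E'
from h import *
f=grab_frame("side")
for p,a in orange(f): print(p,a,w(f,p,.055)[:2])
togo(.4183,.2700,.12,-101.1)
E
```

```text
[285.1 269. ] 10 [0.41465737 0.26958241]
[352.  307.2] 10 [0.47857099 0.11083972]
at [0.4304 0.2027 0.1254] closing -101.11 shift [-2.48 -6.37  0.56] roll -0.008143682495614257 q6 2.2
```

Call:
send_rows(motion=[[[-0.2,-1.5,-4,0,0],[-0.2,-2.5,-6.4,0,0],[-0.2,-2.5,-6.4,0,0],[-0.2,-2.5,-6.4,0,0]]])

```text
t: 30.95
ee_pos: [0.4206, 0.2643, 0.1244]
orientation: [0.0, 0.995, -0.095, -0.0]
ft_force: [0.6, -0.7, 0.2]
grip_width: 0.0512
grip_force: 0.0
```

```bash
python3 - <<'E'
from h import *
f=grab_frame("side")
for p,a in orange(f): print(p,a,w(f,p,.055)[:2])
togo(.4183,.2700,.038,-101.1)
E
```

```text
[285.1 269. ] 10 [0.41465737 0.26958241]
[352.  307.2] 10 [0.47857099 0.11083972]
at [0.4207 0.2637 0.1244] closing -101.02 shift [-0.35 -0.58  8.64] roll 0.08327557199179125 q6 2.32
```

Call:
send_rows(motion=[[[-0.2,-0.35,-0.65,2,0],[-0.2,-0.35,-0.65,6,0],[-0.2,-0.35,-0.65,8.6,0],[-0.2,-0.35,-0.65,8.6,0],[1,-0.35,-0.65,8.6,0],[1,-0.35,-0.65,8.6,0],[1,-0.35,-0.65,8.6,0],[1,-0.35,-0.65,8.6,0]]])

```text
t: 31.8
ee_pos: [0.4196, 0.2715, 0.0399]
orientation: [-0.001, 0.995, -0.096, 0.001]
ft_force: [0.3, -2.2, 6.7]
grip_width: 0.0228
grip_force: 59.4
```

Call:
send_rows(motion=[[[0.2,0,0,0,0],[0,0,0,0,0],[0,0,0,0,0],[0,0,0,0,-8.5],[0,0,0,0,-17],[0,0,0,0,-25.5],[0,0,0,0,-34],[0,0,0,0,-42.5]]])

```text
t: 32.6
ee_pos: [0.4186, 0.2712, 0.0386]
orientation: [0.0, 0.962, 0.274, -0.0]
ft_force: [-0.8, 0.0, 0.2]
grip_width: 0.0428
grip_force: 0.0
```

Call:
send_rows(motion=[[[0,0,0,0,-8.5],[0,0,0,0,-17],[0,0,0,0,-25.5],[0,0,0,0,-34],[0,0,0,0,-42.5],[0,0,0,0,-47.5],[0,0,0,0,-47.5]]])

```text
t: 33.3
ee_pos: [0.4186, 0.2712, 0.0386]
orientation: [-0.0, 0.772, 0.636, -0.0]
ft_force: [0.3, -0.4, 0.7]
grip_width: 0.0426
grip_force: 0.0
```

Call:
send_rows(motion=[[[1,0,0,0,0],[1,0,0,0,0],[1,0,0,0,0],[1,0,0,0,0],[1,0,0,0,0]]])

```text
t: 33.8
ee_pos: [0.4186, 0.2712, 0.0387]
orientation: [-0.0, 0.772, 0.636, -0.0]
ft_force: [-0.3, 0.0, -0.1]
grip_width: 0.0231
grip_force: 58.6
```

```bash
python3 - <<'E'
from h import *
togo(.4481,-.0395,.15,-11.1)
E
```

```text
at [0.4186 0.2712 0.0387] closing -11.07 shift [-29.93   8.86 -11.13] roll 0.025574236748013845 q6 0.77
```

Call:
send_rows(motion=[[[1,0,0,-5,0],[1,0,0,-9,0],[1,-4,0,-11.1,0],[1,-9,2,-11.1,0],[1,-14,4,-11.1,0],[1,-19,6,-11.1,0],[1,-24,8,-11.1,0],[1,-29,8.9,-11.1,0]]])

```text
t: 34.6
ee_pos: [0.4507, -0.0165, 0.1499]
orientation: [0.001, 0.772, 0.636, 0.001]
ft_force: [1.4, 0.2, -1.9]
grip_width: 0.0226
grip_force: 59.6
```

Call:
send_rows(motion=[[[1,-0.9,0,2,0],[1,-0.9,0,2,0],[1,-0.9,0,2,0]]])

```text
t: 34.9
ee_pos: [0.4477, -0.0232, 0.1295]
orientation: [-0.001, 0.772, 0.635, -0.0]
ft_force: [-0.0, -0.6, -1.7]
grip_width: 0.0226
grip_force: 59.6
```

```bash
python3 - <<'E'
from h import *
np.set_printoptions(precision=4,suppress=True)
togo(.4481,-.0395,.0467,-11.1)
f=snap("wrist","w11"); s=observe();R=Ro.from_quat(np.roll(s["orientation"],-1)).as_matrix(); b=s["ee_pos"]
c=int(398/S); a=f["pixels"][175:230,c-2:c+3].mean(1).astype(int)
print([(175+i,*v.tolist()) for i,v in enumerate(a)])
for r,zz in ((22,.03),(22,.003),(20,0),(12,.03)):
    print(r,zz,[proj(f,b+R[:,0]*(dx+r/1e3)+[0,0,zz-.0387],1.0)[0,1].round(1) for dx in (0,.002)])
E
```

```text
at [ 0.4477 -0.0232  0.1295] closing -11.12 shift [-1.6   0.37  8.28] roll -0.015366693075250737 q6 0.14
[(175, 213, 181, 143), (176, 214, 181, 143), (177, 213, 180, 143), (178, 213, 180, 144), (179, 213, 180, 144), (180, 213, 181, 144), (181, 214, 181, 144), (182, 213, 180, 143), (183, 212, 179, 142), (184, 211, 179, 142), (185, 211, 178, 142), (186, 183, 157, 129), (187, 127, 113, 103), (188, 93, 89, 90), (189, 90, 86, 89), (190, 91, 88, 90), (191, 93, 90, 92), (192, 93, 89, 92), (193, 90, 87, 89), (194, 90, 87, 89), (195, 91, 88, 91), (196, 92, 88, 91), (197, 92, 89, 91), (198, 93, 89, 92), (199, 101, 98, 101), (200, 106, 102, 105), (201, 107, 103, 106), (202, 109, 104, 108), (203, 108, 105, 107), (204, 110, 106, 108), (205, 110, 105, 108), (206, 109, 106, 109), (207, 108, 105, 108), (208, 108, 104, 107), (209, 108, 105, 107), (210, 106, 103, 105), (211, 106, 103, 105), (212, 107, 103, 105), (213, 107, 103, 105), (214, 107, 103, 105), (215, 107, 103, 105), (216, 106, 102, 105), (217, 106, 102, 105), (218, 102, 99, 101), (219, 67, 65, 66), (220, 31, 31, 30), (221, 24, 23, 23), (222, 25, 24, 24), (223, 21, 20, 21), (224, 23, 21, 21), (225, 25, 24, 24), (226, 23, 22, 22), (227, 25, 23, 24), (228, 22, 23, 22), (229, 21, 22, 22)]
22 0.03 [np.float64(197.8), np.float64(194.0)]
22 0.003 [np.float64(185.0), np.float64(181.7)]
20 0 [np.float64(187.0), np.float64(183.8)]
12 0.03 [np.float64(216.3), np.float64(212.7)]
```

Call:
send_rows(motion=[[[1,-1.5,0.37,0,0],[1,-1.5,0.37,2,0],[1,-1.5,0.37,4,0],[1,-1.5,0.37,5.3,0],[1,-1.5,0.37,5.3,0],[1,-1.5,0.37,5.3,0]]])

```text
t: 35.55
ee_pos: [0.4495, -0.0379, 0.0773]
orientation: [0.0, 0.771, 0.636, 0.0]
ft_force: [0.8, -0.0, -1.6]
grip_width: 0.0231
grip_force: 59.6
```

```bash
python3 - <<'E'
from h import *
togo(.4483,-.0386,.0467,-11.1)
E
```

```text
at [ 0.4495 -0.0379  0.0773] closing -10.96 shift [-0.09 -0.1   3.06] roll 0.1380666084251061 q6 0.1
```

Call:
send_rows(motion=[[[1,-0.08,-0.1,0.5,0],[1,-0.08,-0.1,1,0],[1,-0.08,-0.1,1.3,0],[1,-0.08,-0.1,1.5,0],[1,-0.08,-0.1,1.5,0]]])

```text
t: 36.05
ee_pos: [0.4477, -0.0394, 0.0614]
orientation: [-0.0, 0.772, 0.636, -0.0]
ft_force: [0.6, 0.1, -2.4]
grip_width: 0.0225
grip_force: 59.6
```

```bash
python3 - <<'E'
from h import *
togo(.4483,-.0386,.0467,-11.1)
E
```

```text
at [ 0.4477 -0.0394  0.0614] closing -11.06 shift [0.09 0.05 1.47] roll 0.039794317525803535 q6 0.1
```

It is inside the bore (7 mm below the mouth) with no contact.

Call:
send_rows(motion=[[[1,0.03,0.03,0.7,0],[1,0.03,0.03,1.2,0],[1,0.03,0.03,1.45,0],[1,0.03,0.03,1.55,0],[1,0.03,0.03,1.55,0]]])

```text
t: 36.55
ee_pos: [0.4479, -0.0391, 0.0466]
orientation: [-0.0, 0.772, 0.636, -0.0]
ft_force: [-4.6, -0.0, 12.8]
grip_width: 0.0225
grip_force: 61.2
```

Call:
send_rows(motion=[[[1,0,0,-0.1,0],[0,0,0,-0.1,0],[0,0,0,-0.1,0],[0,0,0,-0.1,0],[0,0,0,-4,0],[0,0,0,-8,0],[0,0,0,-13,0],[0,0,0,-18,0]]])

```text
t: 37.35
ee_pos: [0.4476, -0.0391, 0.2278]
orientation: [-0.0, 0.772, 0.636, -0.0]
ft_force: [0.9, 0.0, 0.3]
grip_width: 0.0428
grip_force: 0.0
```

Call:
send_rows(motion=[[[0,-3,4,-2,0],[0,-6,8,-3,0],[0,-6,10,-3,0],[0,-6,10,-3,0],[0,-6,10,-3,0]]])

```text
t: 37.85
ee_pos: [0.5343, -0.1171, 0.2555]
orientation: [-0.001, 0.772, 0.636, -0.0]
ft_force: [-0.4, -0.3, 0.2]
grip_width: 0.0428
grip_force: 0.0
```

```bash
python3 - <<'E'
from h import *
np.set_printoptions(precision=4,suppress=True)
f=snap("wrist","w12"); g=snap("side","s2"); print(observe()["ee_pos"])
# numeric check: blade band rectangles at seated top height, stud bands and mallet head
up=cv2.resize(f["pixels"],(1600,1200),interpolation=cv2.INTER_CUBIC); h=cv2.cvtColor(up,cv2.COLOR_RGB2HSV).astype(int)
for nm,m in (("red",((h[...,0]<8)|(h[...,0]>172))&(h[...,1]>150)&(h[...,2]>60)),("yel",(abs(h[...,0]-26)<6)&(h[...,1]>150))):
    for k in cv2.findContours(m.astype(np.uint8),cv2.RETR_EXTERNAL,cv2.CHAIN_APPROX_NONE)[0]:
        if cv2.contourArea(k)<800: continue
        P=np.array([w(f,q,.068,3.125)[:2] for q in k[:,0]],np.float32); r=cv2.minAreaRect(P*1000); print(nm,np.round(r[0],1),np.round(r[1],1),round(r[2],1))
for n,i in (("w12",f),("s2",g)):
    for p,a in orange(i): print(n,p,a,w(i,p,.063)[:2])
d=load("s1"); hs=cv2.cvtColor(d["pixels"],cv2.COLOR_RGB2HSV); 
D=np.abs(g["pixels"].astype(int)-d["pixels"]).sum(2); print("stand region change",(D[115:170,165:215]>120).sum())
E
```

```text
[ 0.5337 -0.1166  0.2555]
red [547.9 -85.5] [ 8.1 97.4] 78.9
yel [542.8  17.4] [66.7  7.9] 78.9
w12 [265.4 179.2] 54 [ 0.4553 -0.0404]
w12 [412.8 225.3] 91 [ 0.5475 -0.0902]
s2 [352.  307.2] 10 [0.4753 0.1035]
s2 [376.4 369.2] 11 [ 0.4445 -0.0428]
stand region change 433
```

```bash
python3 - <<'E'
from h import *
np.set_printoptions(precision=4,suppress=True)
for n in ("s1","s2"):
    f=load(n); h=cv2.cvtColor(f["pixels"],cv2.COLOR_RGB2HSV).astype(int)
    for nm,m in (("yel",(abs(h[...,0]-26)<6)&(h[...,1]>150)&(h[...,2]>60)),("red",((h[...,0]<4)|(h[...,0]>172))&(h[...,1]>150)&(h[...,2]>60))):
        N,l,st,c=cv2.connectedComponentsWithStats(m.astype(np.uint8))
        for i in range(1,N):
            if st[i][4]>25 and c[i][1]>110: print(n,nm,c[i].round(1),st[i][4],st[i][:4],w(f,c[i]*S,.068)[:2],w(f,c[i]*S,.09)[:2])
E
```

```text
s1 yel [165.2 212.7] 121 [154 203  24  22] [0.3077 0.1254] [0.3036 0.1043]
s1 red [257.9 180.9] 76 [243 177  31   9] [0.5844 0.1087] [0.572  0.0882]
s1 red [284.8 231. ] 111 [267 225  36  13] [ 0.5471 -0.0877] [ 0.5358 -0.1024]
s2 yel [261.4 205.8] 39 [257 198  10  16] [0.5416 0.018 ] [0.5305 0.0002]
s2 yel [165.3 213. ] 126 [154 203  24  22] [0.3075 0.1243] [0.3034 0.1033]
s2 red [257.8 180.9] 78 [243 177  31   9] [0.584  0.1085] [0.5717 0.0879]
s2 red [284.8 231. ] 110 [267 225  36  13] [ 0.5472 -0.0878] [ 0.5359 -0.1024]
```

```bash
python3 - <<'E'
from h import *
for nm,X in (("head",(.387,.3755,.095)),("handle",(.485,.3759,.086)),("pommel",(.568,.376,.095)),("head+30",(.387,.3755,.06))):
    for n in ("s1","s2"):
        f=load(n); p=proj(f,np.array(X),1.0)[0].round().astype(int); print(nm,n,p,f["pixels"][p[1]-1:p[1]+2,p[0]-1:p[0]+2].mean((0,1)).astype(int))
    f=load("scene0")
f=grab_frame("scene")
h=cv2.cvtColor(f["pixels"],cv2.COLOR_RGB2HSV).astype(int); m=(abs(h[...,0]-26)<7)&(h[...,1]>130)&(h[...,2]>50)
N,l,st,c=cv2.connectedComponentsWithStats(m.astype(np.uint8))
for i in range(1,N):
    if st[i][4]>25 and c[i][1]>120: print(c[i].round(1),st[i].tolist(),w(f,c[i]*S,.085)[:2].round(3))
E
```

```text
head s1 [159 146] [85 82 76]
head s2 [159 146] [89 85 79]
handle s1 [189 139] [125  88  64]
handle s2 [189 139] [74 57 47]
pommel s1 [212 129] [57 51 48]
pommel s2 [212 129] [54 44 39]
head+30 s1 [161 155] [149 128  65]
head+30 s2 [161 155] [103  90  53]
[289.4 134.5] [283, 131, 12, 9, 56] [0.384 0.404]
[280.7 141.7] [274, 134, 14, 16, 163] [0.396 0.341]
[235.3 166.1] [226, 159, 19, 16, 224] [0.393 0.108]
[245.7 201.6] [236, 197, 20, 11, 81] [0.559 0.003]
```

```bash
python3 -c "
from rig import close_job; print(close_job())"
```

```text
the job is handed in; nothing more can be done
None
```

I handed the job in at about 38 s with the mallet across both stand forks, the three blades present (two long, one short) seated in slots of their own length, and both studs home in the bores. The depth readings, contact forces and final camera measurements agreed with this, though the last checks were numeric because my picture views had run out.

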